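Put the seasonings and the medicines back where each kind belongs

ROBOT

A 6-joint arm with a two-finger parallel gripper is mounted at the origin on a cart in front of the work surface, level with it; the furniture and walls round the work are solid. World frame = base frame: x ahead of the robot, y to its left, z up, the work surface at z = 0. Lengths are in mm, angles in degrees, forces in N, time in s.
With the tool pointing down it reaches from about 350 to 850 mm from the base axis. Payload 8.1 kg.
Tool frame: the origin (TCP) lies midway between the tips of the shut fingers; the grasp point (between the pads) lies 19 mm behind it; z points along the fingers, y is the line along which they close (so a half turn about z gives the same grasp; the last joint's range is limited). The gripper opens to 85 mm and grips with 20 to 120 N. Pads are 22 mm wide; open, the fingers measure 114 mm over their backs; the gripper's body (76 mm by 85 mm) begins 54 mm behind the grasp point. The pads swing forward as they close: fully open they stand 13 mm farther back than shut.
Start: joints at [-71.585, 7.471, 85.268, -0, 87.261, -4.893], TCP at [237.423, -551.031, 197.192] pointing down, gripper open.
Joint ranges: [-169.43, 169.43], [-51.17, 129.36], [1.28, 143.12], [-76.62, 256.62], [0, 156.53], [-152.29, 152.29]. Speed limits (degrees/s): [136.94, 136.94, 159.86, 180, 180, 180].

INTERFACE

Orientations are given as [roll, pitch, yaw] about the fixed x, y, z axes, in that order (R = Rz(yaw) Ry(pitch) Rx(roll)).
In Python, from bench import sense, snapshot, camera_params, hand_in, masks_of, pinpoint gives the robot as it stands.
- The arm moves only by the tool step_arm, never from a script. Its argument "targets" is a list of rows, each an object with "angular": the turn, a rotation vector about the tool's x, y, z scaled (see below), a list of three; "dp": the shift along the tool's x, y, z scaled (see below), a list of three; "fingers": the closure, from 0 (fully open) to 1 (shut). A call has exactly 8 rows; each row is the pose to reach, as a shift and turn from the pose commanded when the call began, along the tool's axes at that moment, turning the shorter way round; what a row does not reach only later rows make up. The controller multiplies each number of a shift by 0.2 m and each number of a turn by 180 degrees. A row lasts 1/8 s, in which the tool goes at most 62.5 mm and 10.7 degrees, less where a joint would pass 70% of its speed; a pose out of reach is approached as far as the arm can. A call with a number of a shift or a turn outside -1 to 1 is refused whole. A call with a gripper value outside its range is refused whole. The fingers move at their own pace and stop on an object; "newtons" is the grip in N (left out, the last holds). Time passes only in rows, so rows that repeat a pose let the fingers close, or fill a call up. It gives the time, the measured TCP pose, the force, the opening and the grip force at its end, in the units of the state.
- sense(): the state, without advancing time (a new reading comes with each control period).
- snapshot(name): name is "scene" or "side" or "wrist"; returns the picture (480x640x3 uint8, blue, green, red); there is no depth.
- camera_params(name): a dict with "vfov" (degrees; the focal length in pixels is half the picture's height over the tangent of half this angle, whatever the lens; pixels are square), "cx", "cy" (the principal point, pixels), "R" (3x3) and "t" (3): a world point X has camera coordinates R X + t. Camera axes: x right, y down, z forward; pixel columns grow to the right and rows downward; lengths in mm; the calibration is good to about 2 mm. A picture is of the moment at which its call begins: read the wrist's pose just before it. camera_params takes no time and is no camera call; for the wrist camera it gives the pose at the moment of the call.
- hand_in(): hands the job in; it is judged then, once.
Trained networks look in the newest picture that a camera, given by its name, has taken for a name from the list of things; names that differ only in an ending like _2 or _b are one class to them, and where a whole thing is asked for, a point or a joint stands for the part that bears it (a point fixed in the world has none). Each returns a list of dicts, best first, with "conf" (0 to 1); they miss things now and then, are a little off and sometimes report something else, mostly with a low value. They report only what shows in the picture. A call takes as long as a camera call.
- masks_of(camera, label): "pixels" (480x640 bool, what is visible of it) and "at" ([column, row] in pixels, amid what is visible of it).
- pinpoint(camera, label): "at" ([column, row] in pixels: a listed point, or the origin of a listed thing).
The state is a dict: "time": time; "joint_pos": joint angles; "qd": joint speeds; "joint_efforts": joint torques, N m; "tool_pos": TCP position; "tcp_rot": TCP orientation; "ft_force": force on the tool from outside, world axes, zero at the start; "wrist_torque": the same for the moment, N m; "finger_gap": finger opening in mm; "grip_force": force on a finger pad.
Only numpy, scipy, OpenCV 4.12 (cv2) and the standard library are available. Lean on these libraries where they do the work, as an engineer would, in place of code of your own. Each camera call takes 0.05 s, during which the arm holds its last target. There are 200 camera calls.

TASK

Put away the five bottles and jars that stand along the front of the worktop: the two red-capped spice jars go into the two free holes of the wooden spice rack, the sauce bottle into the free bay of the wire caddy beside the vinegar, and the two medicines into the white holder, the pill bottle in its wide well and the dropper bottle in its narrow one. Stand each one upright on the bottom of its place without tipping any over, and leave the vinegar and the spice jar that are already put away standing where they are.

Things in the scene. Friction and masses are not known exactly. Their poses are not given: they have to be found in the camera images.
- spice_a: Loose glass spice jar with a red screw cap, dark green-and-blue label, round, 45 mm wide, 108 mm tall, 0.08 to 0.16 kg. Origin: centre of its underside, z up.
- spice_b: Loose glass spice jar with a red screw cap, pale yellow label, round, 44 mm wide, 98 mm tall (the cap is its top 20 mm), 0.08 to 0.16 kg. It starts on the bare worktop. Origin: centre of its underside, z up.
- sauce: Loose clear glass sauce bottle, dark red cap, round, 201 mm tall, 60 mm wide up to 102 mm height; above that to the touch it tapers straight to 28 mm at the top of the cap. 0.2 to 0.42 kg. Origin: centre of its underside, z up.
- pill_bottle: Loose brown pill bottle with a white ribbed cap, round, 46 mm wide, 85 mm tall, under 0.2 kg. Origin: centre of its underside, z up.
- dropper: Loose small brown dropper bottle, round, 33 mm wide up to 70 mm height, then a 24 mm collar to 77 mm and a 12 mm black rubber bulb to the top at 102 mm, under 0.12 kg. Origin: centre of its underside, z up.
- spice_rack: Light wooden spice rack, fixed, 82 mm (its x) by 242 mm (its y), 50 mm high. Base board (top at 8 mm) and over it a deck (top at 44 mm) with three 60 mm round through holes in a row at y = -72, 0 and +72 mm. The hole at +72 already holds a jar; either spice jar may take either of the others, standing on the base board. Origin: centre of the underside, z up.
- bottle_caddy: Bottle caddy of steel wire on a dark wooden foot, fixed, 92 mm (its x) by 176 mm (its y), wire rails up to 59 mm. Two square bays, 78 mm clear, side by side at y = +42 mm (the vinegar stands there) and y = -42 mm (free). Top of the foot at 8 mm. Origin: centre of the underside, z up.
- medicine_holder: White plastic medicine holder, a small raised cross on its front (-x side), fixed, 92 mm (its x) by 158 mm (its y), 30 mm high. Two round wells, floors at 8 mm: the wide one (64 mm) at y = +33 mm for the pill bottle, the narrow one (49 mm) at y = -40 mm for the dropper bottle. Origin: centre of the underside, z up.
- vinegar: Vinegar bottle with a tan cap, 63 mm wide, 233 mm tall, loose, already standing in the caddy's bay at y = +42 mm; to be left there. Origin: centre of its underside, z up.
- stored_jar: Spice jar like the shorter loose one (red cap, 44 mm wide, 98 mm tall), loose, already standing in the spice rack's hole at y = +72 mm; to be left there. Origin: centre of its underside, z up.

How it is judged:
By the outcome, as a careful person would: the job done as asked, in the order asked, and still so for the second after the job is handed in, with the robot touching nothing.
It also fails if it takes over 128 s, if anything falls off the work surface, if the arm or the gripper's body presses on something with over 40 N, if the wrist force passes 120 N, or if a joint passes its speed limit or range.

## Working session

There is one attempt and no reset: what is moved stays moved. The work goes in short steps, Python scripts to look and compute and a tool call to move; the robot and the scene stay as the last step left them, time stands still between calls to the robot, and variables do not carry over. Pictures are saved under pics/ and viewed, at most 14 in all, crops included, and the job is handed in when it is done.

Besides the shell and the picture viewer there is one more tool, called after "Emit:" as name(argument=value, ...) on one line, values as JSON. step_arm: Moves the arm, as the interface text tells. Its arguments: {"type":"object","properties":{"targets":{"type":"array","items":{"type":"object","properties":{"angular":{"type":"array","items":{"type":"number","minimum":-1,"maximum":1}},"dp":{"type":"array","items":{"type":"number","minimum":-1,"maximum":1}},"fingers":{"type":"number"}}}},"newtons":{"type":"number"}},"required":["targets"]}

```bash
ls; mkdir -p pics; python3 - <<'E'
from bench import *
import cv2
s=sense();print({k:s[k] for k in('time','tool_pos','tcp_rot','finger_gap')})
for c in('scene','side'):
    im=snapshot(c);cv2.imwrite(f'pics/{c}0.png',im)
    p=camera_params(c);print(c,p)
    for n in 'spice_a spice_b sauce pill_bottle dropper spice_rack bottle_caddy medicine_holder vinegar stored_jar'.split():
        print(n,[(round(d['conf'],2),[round(float(v)) for v in d['at']]) for d in pinpoint(c,n)[:4]],[(round(d['conf'],2),[round(float(v)) for v in d['at']]) for d in masks_of(c,n)[:4]])
E
```

```text
pics
{'time': 0.0, 'tool_pos': array([ 237.23078899, -550.43199398,  196.14036041]), 'tcp_rot': array([-1.79893604e+02, -1.06028573e-02,  2.33068763e+01]), 'finger_gap': 85.59046142888712}
scene {'vfov': 47.732326005508604, 'cx': 326.6373803545622, 'cy': 235.39734223909372, 'R': array([[-0.62408138, -0.78102525,  0.02284701],
       [-0.46983978,  0.35174312, -0.80964644],
       [ 0.62431803, -0.51601971, -0.58647306]]), 't': array([353.29339467, 283.88031189, 933.9254069 ])}
spice_a [(0.93, [407, 238])] [(0.96, [408, 221])]
spice_b [(0.93, [407, 238])] [(0.96, [408, 221])]
sauce [(0.95, [305, 288])] [(0.97, [306, 258])]
pill_bottle [(0.78, [373, 268])] [(0.57, [374, 252]), (0.42, [218, 289]), (0.26, [410, 199])]
dropper [(0.55, [246, 329])] [(0.63, [248, 314])]
spice_rack [(0.58, [402, 201])] [(0.74, [408, 200])]
bottle_caddy [(0.78, [316, 239])] [(0.85, [330, 232])]
medicine_holder [(0.75, [223, 291])] [(0.91, [218, 288])]
vinegar [(0.68, [302, 242])] [(0.64, [297, 194])]
stored_jar [(0.61, [387, 210])] [(0.83, [389, 190])]
side {'vfov': 50.61053306167648, 'cx': 316.8237116365786,
[... 252 characters left out ...]
 [351, 236]), (0.61, [382, 219]), (0.5, [319, 218]), (0.28, [328, 218])] [(0.9, [381, 200]), (0.89, [354, 210])]
spice_b [(0.83, [351, 236]), (0.61, [382, 219]), (0.5, [319, 218]), (0.28, [328, 218])] [(0.9, [381, 200]), (0.89, [354, 210])]
sauce [(0.74, [315, 288]), (0.24, [302, 330])] [(0.62, [310, 249])]
pill_bottle [(0.77, [352, 257])] [(0.97, [351, 241])]
dropper [(0.91, [302, 328])] [(0.58, [300, 314])]
spice_rack [(0.8, [330, 216])] [(0.63, [335, 208])]
bottle_caddy [(0.73, [280, 254]), (0.47, [328, 216])] [(0.93, [280, 258])]
medicine_holder [(0.97, [241, 314])] [(0.65, [240, 309])]
vinegar [(0.92, [273, 263])] [(0.72, [272, 222])]
stored_jar [(0.63, [319, 221])] [(0.72, [321, 194])]
```

View pics/scene0.png

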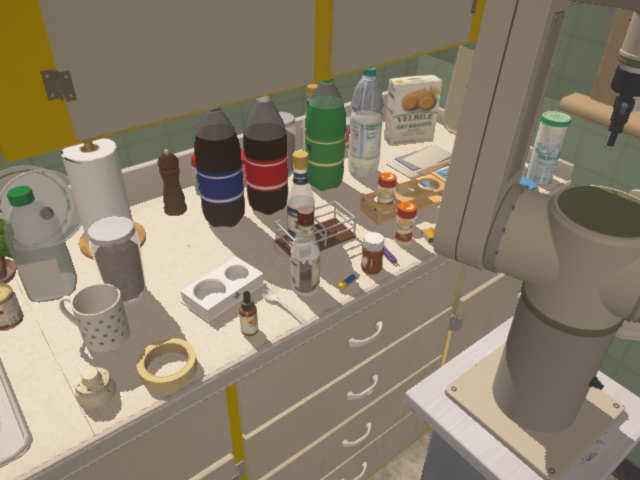

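View pics/side0.png

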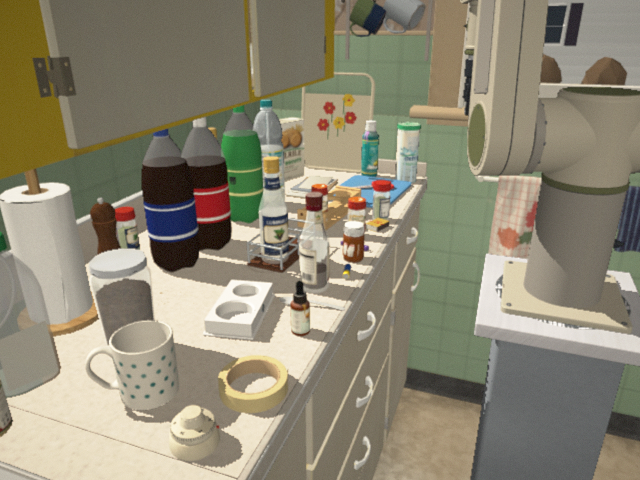

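The scene view shows the sauce (305,270), dropper (248,315), pill bottle (373,252), one spice jar (405,220), the stored jar (387,190) and all three holders. The second spice jar is hidden by the arm there, but the side view shows it at (381,200). I'll fit silhouettes to the masks to get poses.

```bash
cat > h.py <<'E'
import numpy as np,cv2
from scipy.optimize import minimize
from bench import *
def proj(P,X):
    f=240/np.tan(np.radians(P['vfov']/2));c=np.asarray(X)@np.asarray(P['R']).T+P['t']
    return np.c_[P['cx']+f*c[:,0]/c[:,2],P['cy']+f*c[:,1]/c[:,2]]
def onplane(P,uv,z=0):
    f=240/np.tan(np.radians(P['vfov']/2));R=np.asarray(P['R']);C=-R.T@P['t']
    d=R.T@np.array([(uv[0]-P['cx'])/f,(uv[1]-P['cy'])/f,1]);return (C+d*(z-C[2])/d[2])[:2]
def cyl(prof): # [(z,r)]
    a=np.linspace(0,2*np.pi,24,endpoint=False)
    return np.vstack([np.c_[r*np.cos(a),r*np.sin(a),0*a+z] for z,r in prof])
def box(x,y,h): return np.array([[i*x/2,j*y/2,k] for i in(-1,1) for j in(-1,1) for k in(0,h)])
SH={'spice_a':cyl([(0,22.5),(108,22)]),'spice_b':cyl([(0,22),(98,21)]),'sauce':cyl([(0,30),(102,30),(201,14)]),
'pill_bottle':cyl([(0,23),(85,23)]),'dropper':cyl([(0,16.5),(70,16.5),(77,12),(102,6)]),'stored_jar':cyl([(0,22),(98,21)]),
'spice_rack':box(82,242,50),'bottle_caddy':box(92,176,59),'medicine_holder':box(92,158,30)}
PARTS={'sauce':[(0,102),(102,201)],'dropper':[(0,70)]}
def sil(P,name,p,z=0):
    x,y,w=p[0],p[1],(p[2] if len(p)>2 else 0);c,s=np.cos(w),np.sin(w)
    X=SH[name]@np.array([[c,s,0],[-s,c,0],[0,0,1]])+[x,y,z]
    m=np.zeros((480,640),np.uint8);h=cv2.convexHull(proj(P,X).astype(np.float32))
    cv2.fillConvexPoly(m,np.round(h*16).astype(np.int32),1,shift=4);return m>0
def fit(name,obs,p0,z=0):  # obs [(P,mask)]
    def cost(p):
        c=0
        for P,M in obs:
            S=sil(P,name,p,z);c+=1-(S&M).sum()/max(1,(S|M).sum())
        return c/len(obs)
    d=[15,15,.3][:len(p0)];sx=np.vstack([p0]+[np.array(p0)+np.eye(len(p0))[i]*d[i] for i in range(len(p0))])
    r=minimize(cost,p0,method='Nelder-Mead',options=dict(initial_simplex=sx,xatol=.2,fatol=1e-4,maxiter=250));return r.x,r.fun
E
python3 - <<'E'
from h import *
P={c:camera_params(c) for c in('scene','side')}
for c in P: snapshot(c)
def near(c,n,uv):
    ds=[d for d in masks_of(c,n) if np.hypot(*(np.array(d['at'])-uv))<15];return ds[0]['pixels'] if ds else None
O={'spice_b':((407,238),(408,221),(354,210)),'spice_a':(None,None,(381,200)),'sauce':((305,288),(306,258),(310,249)),'pill_bottle':((373,268),(374,252),(351,241)),
'dropper':((246,329),(248,314),(300,314)),'stored_jar':(None,(389,190),(321,194)),'spice_rack':((402,201),(408,200),(335,208)),'bottle_caddy':((316,239),(330,232),(280,258)),'medicine_holder':((223,291),(218,288),(240,309))}
Q={'spice_a':(382,219),'stored_jar':(319,221)}
for n,(o,a,b) in O.items():
    p0=list(onplane(P['scene'],o) if o else onplane(P['side'],Q[n]))
    ms=[(P[c],near(c,n,u)) for c,u in(('scene',a),('side',b)) if u]
    ms=[(k,m) for k,m in ms if m is not None]
    if n in('spice_rack','bottle_caddy','medicine_holder'):
        for w in(-.5,.3): 
            r=[fit(n,ms,p0+[w])]; print(n,np.round(p0),[(np.round(x,2),round(f,3)) for x,f in r])
        for m in ms: ys,xs=np.where(m[1]);print(' bbox',xs.min(),xs.max(),ys.min(),ys.max())
    else:
        z=8 if n=='stored_jar' else 0
        print(n,np.round(p0),[(np.round(x,1),round(f,3)) for x,f in [fit(n,ms,p0,z)]+[fit(n,[m],p0,z) for m in ms]])
s=snapshot('side');cv2.imwrite('pics/a.png',cv2.resize(s[140:360,190:450],None,fx=3,fy=2.7,interpolation=cv2.INTER_CUBIC))
s=snapshot('scene');cv2.imwrite('pics/b.png',cv2.resize(s[140:350,170:460],None,fx=2.75,fy=2.75,interpolation=cv2.INTER_CUBIC))
E
```

```text
spice_b [ 465. -168.] [(array([ 466.1, -155.3]), np.float64(0.31)), (array([ 469.4, -157.4]), np.float64(0.154)), (array([ 472.7, -183.8]), np.float64(0.432))]
spice_a [ 429. -291.] [(array([ 438.2, -308.5]), np.float64(0.148)), (array([ 438.2, -308.5]), np.float64(0.148))]
sauce [468. 137.] [(array([469.7, 136.5]), np.float64(0.114)), (array([472.9, 134.2]), np.float64(0.114)), (array([470.4, 131.3]), np.float64(0.102))]
pill_bottle [430. -25.] [(array([433.9, -21.3]), np.float64(0.098)), (array([431.7, -19. ]), np.float64(0.09)), (array([434.1, -20.9]), np.float64(0.103))]
dropper [442. 300.] [(array([437.8, 296.2]), np.float64(0.142)), (array([437.8, 296.2]), np.float64(0.142))]
stored_jar [ 588. -219.] [(array([ 583.8, -205.5]), np.float64(0.486)), (array([ 609.1, -230.4]), np.float64(0.269)), (array([ 615.4, -300.3]), np.float64(0.644))]
spice_rack [ 592. -278.] [(array([ 5.7572e+02, -2.7408e+02, -8.0000e-02]), np.float64(0.418))]
spice_rack [ 592. -278.] [(array([ 5.7627e+02, -2.7147e+02, -8.0000e-02]), np.float64(0.417))]
 bbox 360 445 172 224
 bbox 297 360 186 229
bottle_caddy [594.  11.] [(array([ 5.9486e+02,  1.1070e+01, -5.0000e-02]), np.float64(0.615))]
bottle_caddy [594.  11.] [(array([ 5.9365e+02,  1.2090e+01, -4.0000e-02]), np.float64(0.615))]
 bbox 275 355 201 256
 bbox 246 298 234 272
medicine_holder [565. 280.] [(array([5.6294e+02, 2.8440e+02, 2.4000e-01]), np.float64(0.136))]
medicine_holder [565. 280.] [(array([5.6112e+02, 2.8236e+02, 2.1000e-01]), np.float64(0.14))]
 bbox 181 262 259 320
```

View pics/a.png

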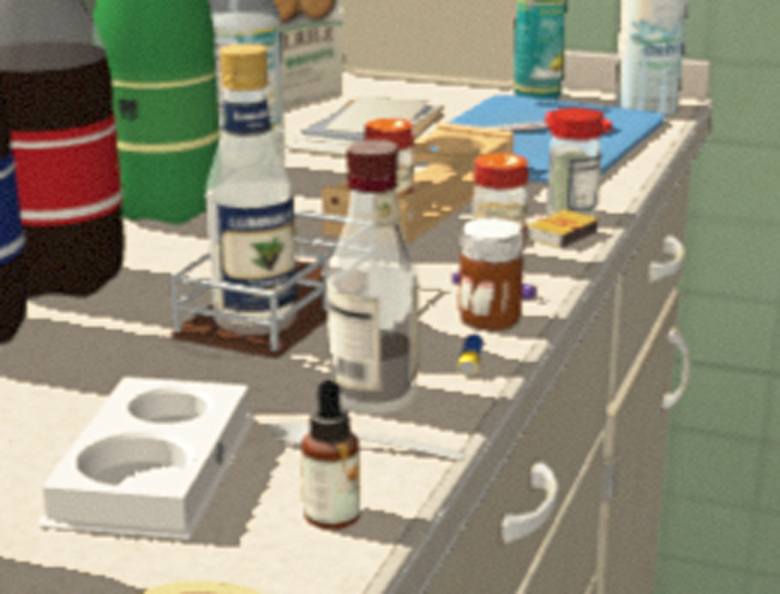

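View pics/b.png

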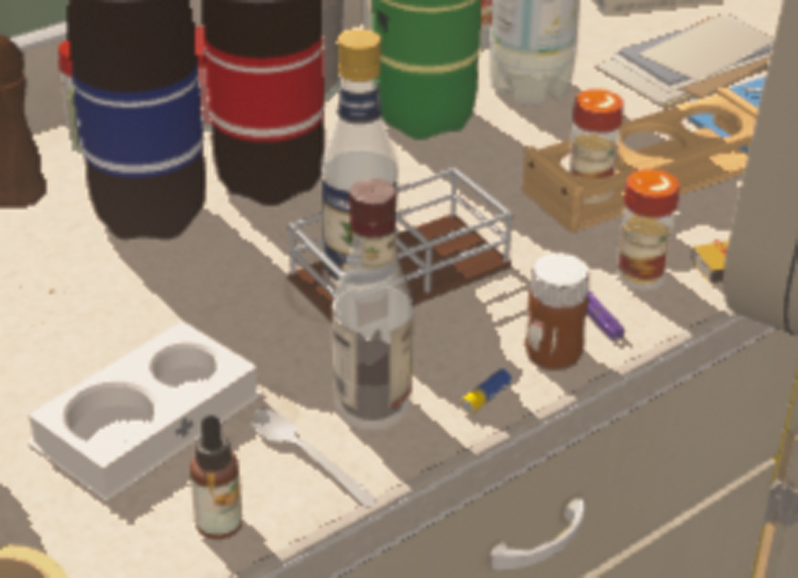

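The crops show spice_a (green/blue label) at the edge of a blue mat. The rack's free holes lie to the right of the stored jar, and the caddy's near bay is free. I'll set up a motion helper, then move to get wrist-camera views.

```bash
cat > mv.py <<'E'
# usage: mv.py x,y,z,yaw ...   (tool down poses from the present commanded pose; 1 call, several waypoints) ; state in cmd.json
import sys,json,os,numpy as np
c=json.load(open('cmd.json')) if os.path.exists('cmd.json') else [237.423,-551.031,197.192,23.308]
w=np.radians(c[3]);A=np.array([[np.cos(w),np.sin(w),0],[np.sin(w),-np.cos(w),0],[0,0,-1]]) # rows: tool axes
for a in sys.argv[1:]:
    t=[float(v) for v in a.split(',')]
    d=np.round(A@(np.array(t[:3])-c[:3])/200,3);r=round(-((t[3]-c[3]+180)%360-180)/180,4)
    n=list(c[:3]+A.T@d*200)+[c[3]-r*180]
    print('dp',d.tolist(),'ang',[0,0,r],'rows>=',round(max(np.linalg.norm(d)*200/62.5,abs(r)*180/10.7),1))
json.dump(n,open('cmd.json','w'));print('->',np.round(n,2))
E
python3 mv.py 330,-400,360,60 ; cp cmd.json c1.json; python3 mv.py 430,-240,400,90
python3 - <<'E'
from h import *
p=camera_params('wrist');s=sense();R=np.array(p['R']);C=-R.T@p['t'];print(C,s['tool_pos'],p['vfov'],R[2],s['joint_pos'])
E
```

```text
dp [0.724, -0.51, -0.814] ang [0, 0, -0.2038] rows>= 3.8
-> [ 330.05 -400.06  359.99   59.99]
dp [0.943, 0.033, -0.2] ang [0, 0, -0.1667] rows>= 3.1
-> [ 430.09 -240.04  399.99   90.  ]
[ 311.3899601  -518.88203147  373.3622603 ] [ 237.41015362 -551.02198874  197.1806803 ] 64.35607455461061 [-0.29622911 -0.12762284 -0.94655202] [-7.15858778e+01  7.47231355e+00  8.52677552e+01 -5.90195926e-04
  8.72628635e+01 -4.89218237e+00]
```

```bash
cp c1.json cmd.json; python3 mv.py 400,-250,370,75 500,-170,380,90
```

```text
dp [0.825, -0.072, -0.05] ang [0, 0, -0.0834] rows>= 2.7
dp [1.421, 0.161, -0.1] ang [0, 0, -0.1667] rows>= 4.6
-> [ 500.07 -170.06  379.99   90.  ]
```

Emit:
step_arm(targets=[{"dp": [0.2,-0.15,-0.814],"angular": [0,0,-0.05]},{"dp": [0.4,-0.3,-0.814],"angular": [0,0,-0.1]},{"dp": [0.724,-0.51,-0.814],"angular": [0,0,-0.2038]},{"dp": [0.724,-0.51,-0.814],"angular": [0,0,-0.2038]},{"dp": [0.724,-0.51,-0.814],"angular": [0,0,-0.2038]},{"dp": [0.724,-0.51,-0.814],"angular": [0,0,-0.2038]},{"dp": [0.724,-0.51,-0.814],"angular": [0,0,-0.2038]},{"dp": [0.724,-0.51,-0.814],"angular": [0,0,-0.2038]}])

```text
validation failed for argument at $.ta...
```

Emit:
step_arm(targets=[{"angular": [0,0,-0.05],"dp": [0.2,-0.15,-0.814],"fingers": 0},{"angular": [0,0,-0.1],"dp": [0.4,-0.3,-0.814],"fingers": 0},{"angular": [0,0,-0.2038],"dp": [0.724,-0.51,-0.814],"fingers": 0},{"angular": [0,0,-0.2038],"dp": [0.724,-0.51,-0.814],"fingers": 0},{"angular": [0,0,-0.2038],"dp": [0.724,-0.51,-0.814],"fingers": 0},{"angular": [0,0,-0.2038],"dp": [0.724,-0.51,-0.814],"fingers": 0},{"angular": [0,0,-0.2038],"dp": [0.724,-0.51,-0.814],"fingers": 0},{"angular": [0,0,-0.2038],"dp": [0.724,-0.51,-0.814],"fingers": 0}])

```text
time: 4.15
tool_pos: [329.2, -400.7, 358.7]
tcp_rot: [-179.9, -0.0, 59.9]
ft_force: [0.0, 0.9, 0.1]
finger_gap: 85.5
grip_force: 0.0
```

```bash
cp c1.json cmd.json; python3 mv.py 450,-250,380,90 ; python3 -c "
from bench import *;s=sense();print(s['time'],s['tool_pos'],s['tcp_rot'])"
```

```text
dp [0.95, 0.144, -0.1] ang [0, 0, -0.1667] rows>= 3.1
-> [ 450.01 -249.93  379.99   90.  ]
4.15 [ 329.17158199 -400.69986655  358.72767444] [-1.79888122e+02 -4.36249523e-02  5.98740792e+01]
```

Emit:
step_arm(targets=[{"angular": [0,0,-0.05],"dp": [0.3,0.05,-0.1],"fingers": 0},{"angular": [0,0,-0.1],"dp": [0.6,0.1,-0.1],"fingers": 0},{"angular": [0,0,-0.1667],"dp": [0.95,0.144,-0.1],"fingers": 0},{"angular": [0,0,-0.1667],"dp": [0.95,0.144,-0.1],"fingers": 0},{"angular": [0,0,-0.1667],"dp": [0.95,0.144,-0.1],"fingers": 0},{"angular": [0,0,-0.1667],"dp": [0.95,0.144,-0.1],"fingers": 0},{"angular": [0,0,-0.1667],"dp": [0.95,0.144,-0.1],"fingers": 0},{"angular": [0,0,-0.1667],"dp": [0.95,0.144,-0.1],"fingers": 0}])

```text
time: 5.15
tool_pos: [449.5, -250.8, 380.0]
tcp_rot: [-180.0, 0.0, 89.9]
ft_force: [-0.4, 0.0, -1.1]
finger_gap: 85.7
grip_force: 0.0
```

```bash
python3 - <<'E'
from h import *
P=camera_params('wrist');s=sense();im=snapshot('wrist');cv2.imwrite('pics/w1.png',im)
print(s['tool_pos'],s['tcp_rot'])
import pickle;S={}
for n in 'spice_a stored_jar spice_rack'.split():
    a=pinpoint('wrist',n);b=masks_of('wrist',n);S[n]=b
    print(n,[(round(d['conf'],2),np.round(d['at']),np.round(onplane(P,d['at']))) for d in a],[(round(d['conf'],2),np.round(d['at'])) for d in b])
pickle.dump((P,S),open('w1.pkl','wb'))
for n,p in(('spice_b',(467,-157,49)),('spice_a',(438,-308,54)),('stored_jar',(585,-200,56))): print(n,proj(P,[[*p[:2],0],p]).round())
E
```

```text
[ 449.50753512 -250.80600286  379.99677901] [-1.79999585e+02  4.92159026e-03  8.98798842e+01]
spice_a [(0.83, array([320., 194.]), array([ 432., -289.])), (0.82, array([344.,  99.]), array([ 467., -156.]))] [(0.88, array([319., 205.])), (0.78, array([342., 100.]))]
stored_jar [(0.67, array([425., 130.]), array([ 580., -198.]))] [(0.68, array([437., 136.]))]
spice_rack [(0.86, array([417., 184.]), array([ 575., -274.]))] [(0.74, array([413., 193.]))]
spice_b [[344.  99.]
 [346.  99.]]
spice_a [[324. 207.]
 [323. 216.]]
stored_jar [[428. 132.]
 [439. 134.]]
```

View pics/w1.png

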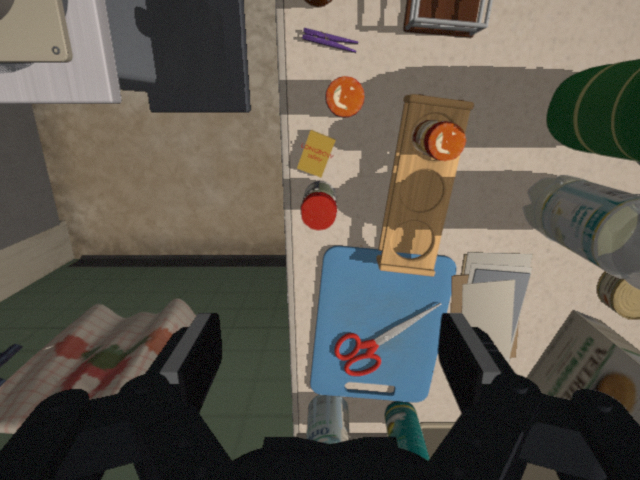

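The wrist view shows spice_a's cap at (319,210), on the worktop clear of the mat, and spice_b at (345,97). The stored jar is at (440,140), and the free holes are at about (423,190) and (412,238). Next I'll fit these precisely.

```bash
python3 - <<'E'
from h import *
import pickle
P,S=pickle.load(open('w1.pkl','rb'))
for n,i,p0,z in(('spice_a',0,[435,-295],0),('spice_b',1,[467,-157],0),('stored_jar',0,[582,-200],8)):
    m=S['spice_a' if n!='stored_jar' else n][i]['pixels'];x,f=fit(n,[(P,m)],p0,z);print(n,x.round(1),round(f,3))
m=S['spice_rack'][0]['pixels'].copy();ys,xs=np.where(m);print(xs.min(),xs.max(),ys.min(),ys.max())
for w in(-.2,0):
    x,f=fit('spice_rack',[(P,m)],[575,-274,w]);print('rack',x.round(3),round(f,3))
# caps: red top circles
im=cv2.imread('pics/w1.png').astype(int);red=(im[...,2]-np.maximum(im[...,1]-30,im[...,0]-0)>70).astype(np.uint8)
k,l,st,ct=cv2.connectedComponentsWithStats(red)
for i in range(1,k):
    if st[i,4]>250:
        print(st[i],ct[i].round(1),onplane(P,ct[i],100).round(1))
# overlay rack model
x,f=fit('spice_rack',[(P,m)],[575,-274,-.1]);o=cv2.imread('pics/w1.png');c,s=np.cos(x[2]),np.sin(x[2])
T=lambda X:np.asarray(X)@np.array([[c,s,0],[-s,c,0],[0,0,1]])+[x[0],x[1],0]
a=np.linspace(0,6.283,40)
for y in(-72,0,72): cv2.polylines(o,[proj(P,T(np.c_[30*np.cos(a),y+30*np.sin(a),0*a+44])).round().astype(int)],1,(0,0,255))
for z in(0,44): cv2.polylines(o,[proj(P,T([[-41,-121,z],[41,-121,z],[41,121,z],[-41,121,z]])).round().astype(int)],1,(255,0,255))
cv2.imwrite('pics/w1o.png',cv2.resize(o[60:290,280:520],None,fx=2.5,fy=2.5,interpolation=cv2.INTER_CUBIC))
E
```

```text
spice_a [ 432.3 -288. ] 0.056
spice_b [ 463.9 -155.9] 0.044
stored_jar [ 580.5 -204.8] 0.04
377 472 93 275
rack [ 5.71790e+02 -2.76153e+02 -1.14000e-01] 0.246
rack [ 5.70162e+02 -2.76199e+02 -1.14000e-01] 0.245
[ 326   76   39   41 1101] [345.6  95.9] [ 465.  -155.4]
[ 428  122   38   55 1282] [447.5 146.5] [ 584.5 -211. ]
[ 301  193   36   37 1040] [318.7 211.4] [ 433.3 -288.9]
[382 228  20  35 317] [390.9 243.6] [ 524.5 -331.3]
[335 334  46  42 754] [358.7 353.8] [ 487.2 -496. ]
```

View pics/w1o.png

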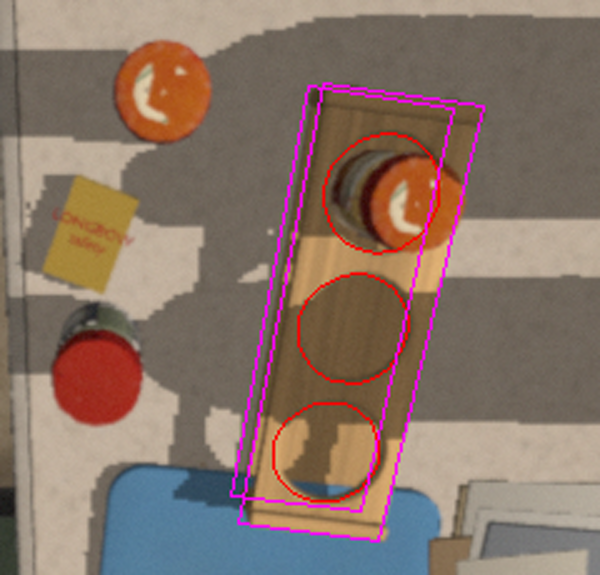

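The fit matches the view: hole -72 is at about (563,-348) and the centre hole at about (571,-276). I'll pick spice_a first.

```bash
python3 mv.py 432.5,-288.4,185,90; python3 mv.py 432.5,-288.4,48,90
```

```text
dp [-0.192, -0.088, 0.975] ang [0, 0, -0.0] rows>= 3.2
-> [ 432.41 -288.33  184.99   90.  ]
dp [-0.0, 0.0, 0.685] ang [0, 0, -0.0] rows>= 2.2
-> [ 432.41 -288.33   47.99   90.  ]
```

Emit:
step_arm(targets=[{"angular": [0,0,0],"dp": [-0.05,-0.02,0.25],"fingers": 0},{"angular": [0,0,0],"dp": [-0.1,-0.05,0.5],"fingers": 0},{"angular": [0,0,0],"dp": [-0.15,-0.07,0.75],"fingers": 0},{"angular": [0,0,0],"dp": [-0.192,-0.088,0.9],"fingers": 0},{"angular": [0,0,0],"dp": [-0.192,-0.088,0.975],"fingers": 0},{"angular": [0,0,0],"dp": [-0.192,-0.088,0.975],"fingers": 0},{"angular": [0,0,0],"dp": [-0.192,-0.088,0.975],"fingers": 0},{"angular": [0,0,0],"dp": [-0.192,-0.088,0.975],"fingers": 0}])

```text
time: 6.5
tool_pos: [433.4, -288.8, 186.8]
tcp_rot: [179.9, 0.1, 90.0]
ft_force: [-0.0, -0.0, 0.3]
finger_gap: 85.3
grip_force: 0.0
```

```bash
python3 - <<'E'
from h import *
P=camera_params('wrist');s=sense();im=snapshot('wrist');cv2.imwrite('pics/w2.png',im);print(s['tool_pos'])
for d in masks_of('wrist','spice_a')[:3]:
    x,f=fit('spice_a',[(P,d['pixels'])],[432,-288]);print(d['conf'],x.round(1),round(f,3))
import pickle;pickle.dump(P,open('w2.pkl','wb'))
x=[571,-276,-.114];o=im.copy();c,s=np.cos(x[2]),np.sin(x[2])
T=lambda X:np.asarray(X)@np.array([[c,s,0],[-s,c,0],[0,0,1]])+[x[0],x[1],0]
a=np.linspace(0,6.283,40)
for y in(-72,0,72): cv2.polylines(o,[proj(P,T(np.c_[30*np.cos(a),y+30*np.sin(a),0*a+44])).round().astype(int)],1,(0,0,255))
for z in(0,44): cv2.polylines(o,[proj(P,T([[-41,-121,z],[41,-121,z],[41,121,z],[-41,121,z]])).round().astype(int)],1,(255,0,255))
cv2.imwrite('pics/w2o.png',o)
E
```

```text
[ 433.37984491 -288.75260735  186.7878681 ]
0.81 [ 432. -288.] 1.0
```

View pics/w2o.png

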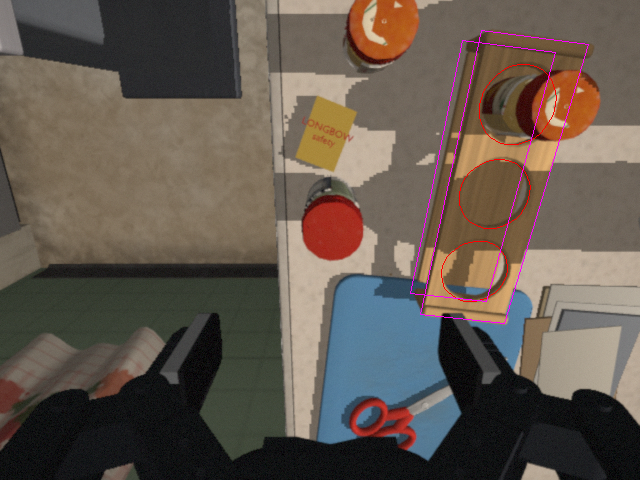

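The overlay fits both free holes, and spice_a's cap at (333,226) lies on the line between the fingers. Descending to grasp.

Emit:
step_arm(newtons=40, targets=[{"angular": [0,0,0],"dp": [0,0,0.25],"fingers": 0},{"angular": [0,0,0],"dp": [0,0,0.5],"fingers": 0},{"angular": [0,0,0],"dp": [0,0,0.685],"fingers": 0},{"angular": [0,0,0],"dp": [0,0,0.685],"fingers": 0.2},{"angular": [0,0,0],"dp": [0,0,0.685],"fingers": 1},{"angular": [0,0,0],"dp": [0,0,0.685],"fingers": 1},{"angular": [0,0,0],"dp": [0,0,0.685],"fingers": 1},{"angular": [0,0,0],"dp": [0,0,0.685],"fingers": 1}])

```text
time: 7.6
tool_pos: [434.2, -289.8, 50.8]
tcp_rot: [179.8, 0.2, 90.0]
ft_force: [0.4, -0.2, 7.0]
finger_gap: 43.6
grip_force: 41.4
```

```bash
python3 mv.py 432.4,-288.3,125,90 500,-320,140,90;  python3 mv.py 562.8,-347.5,140,90 562.8,-347.5,57,90
```

```text
dp [0.0, -0.0, -0.385] ang [0, 0, -0.0] rows>= 1.2
dp [-0.158, 0.338, -0.46] ang [0, 0, -0.0] rows>= 1.9
-> [ 500.01 -319.94  139.99   90.  ]
dp [-0.138, 0.314, -0.0] ang [0, 0, -0.0] rows>= 1.1
dp [-0.138, 0.314, 0.415] ang [0, 0, -0.0] rows>= 1.7
-> [ 562.81 -347.54   56.99   90.  ]
```

```bash
echo '[432.41,-288.33,47.99,90]'>cmd.json; python3 mv.py 562.8,-347.5,140,90;  python3 mv.py 562.8,-347.5,60,90; python3 mv.py 562.8,-347.5,160,90
```

```text
dp [-0.296, 0.652, -0.46] ang [0, 0, -0.0] rows>= 2.7
-> [ 562.81 -347.53  139.99   90.  ]
dp [0.0, -0.0, 0.4] ang [0, 0, -0.0] rows>= 1.3
-> [ 562.81 -347.53   59.99   90.  ]
dp [0.0, -0.0, -0.5] ang [0, 0, -0.0] rows>= 1.6
-> [ 562.81 -347.53  159.99   90.  ]
```

Emit:
step_arm(targets=[{"angular": [0,0,0],"dp": [0,0,-0.2],"fingers": 1},{"angular": [0,0,0],"dp": [0,0,-0.46],"fingers": 1},{"angular": [0,0,0],"dp": [-0.1,0.2,-0.46],"fingers": 1},{"angular": [0,0,0],"dp": [-0.2,0.4,-0.46],"fingers": 1},{"angular": [0,0,0],"dp": [-0.26,0.55,-0.46],"fingers": 1},{"angular": [0,0,0],"dp": [-0.296,0.652,-0.46],"fingers": 1},{"angular": [0,0,0],"dp": [-0.296,0.652,-0.46],"fingers": 1},{"angular": [0,0,0],"dp": [-0.296,0.652,-0.46],"fingers": 1}])

```text
time: 8.6
tool_pos: [562.3, -347.3, 140.2]
tcp_rot: [-180.0, -0.0, 90.0]
ft_force: [-0.5, 0.2, -0.4]
finger_gap: 43.6
grip_force: 41.3
```

```bash
python3 - <<'E'
from h import *
s=sense();P=camera_params('wrist');im=snapshot('wrist');print(s['tool_pos'],s['ft_force'],s['finger_gap'])
ds=masks_of('wrist','spice_a')
for d in ds: print(d['conf'],d['at'],[ (x.round(1),f) for x,f in [fit('spice_a',[(P,d['pixels'])],[563,-347],s['tool_pos'][2]-50.5)]])
a=np.linspace(0,6.283,40);o=im
for p in((562.8,-347.5),):
  cv2.polylines(o,[proj(P,np.c_[p[0]+30*np.cos(a),p[1]+30*np.sin(a),0*a+44]).round().astype(int)],1,(0,0,255))
cv2.imwrite('pics/w3.png',o)
E
```

```text
[ 562.27516296 -347.33142189  140.18979657] [-0.48655311  0.24491726 -0.38648828] 43.556817768155575
0.94 [328.1, 313.8] [(array([ 560. , -345.5]), np.float64(0.03608861362553595))]
```

View pics/w3.png

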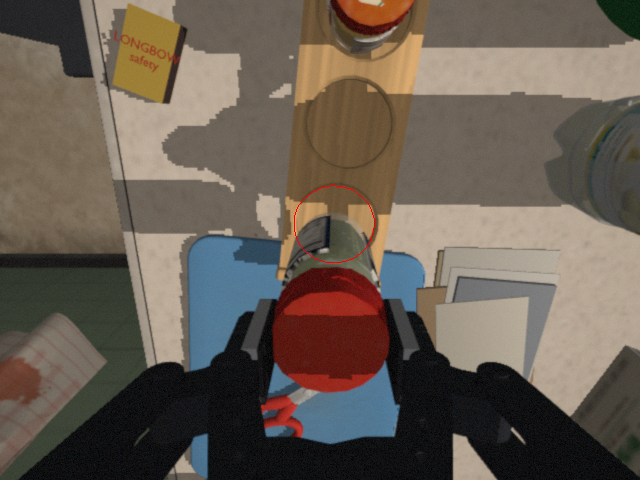

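```bash
python3 - <<'E'
from h import *
P=camera_params('wrist')
for uv,r in(((349.,121.5),'hole0'),((335,224),'d')): print(r,onplane(P,uv,44))
x=np.array([571,-276]);print(proj(P,[[571,-276,44],[562.8,-347.5,44]]))
E
```

```text
hole0 [ 572.86274358 -273.56700307]
d [ 563.59749235 -346.63994925]
[[346.22578025 125.21063604]
 [333.92608528 225.10541262]]
```

Hole 0 at (349,121) puts the rack about 2 mm further +x and +y, so I'll lower at about (565,-346.5) and release.

```bash
echo '[562.81,-347.53,139.99,90]'>cmd.json; python3 mv.py 565.3,-346.5,59.5,90; python3 mv.py 565.3,-346.5,160,90
```

```text
dp [0.005, 0.012, 0.402] ang [0, 0, -0.0] rows>= 1.3
-> [ 565.21 -346.53   59.59   90.  ]
dp [0.0, 0.0, -0.502] ang [0, 0, -0.0] rows>= 1.6
-> [ 565.21 -346.53  159.99   90.  ]
```

Emit:
step_arm(targets=[{"angular": [0,0,0],"dp": [0.005,0.012,0.0],"fingers": 1},{"angular": [0,0,0],"dp": [0.005,0.012,0.1],"fingers": 1},{"angular": [0,0,0],"dp": [0.005,0.012,0.2],"fingers": 1},{"angular": [0,0,0],"dp": [0.005,0.012,0.3],"fingers": 1},{"angular": [0,0,0],"dp": [0.005,0.012,0.37],"fingers": 1},{"angular": [0,0,0],"dp": [0.005,0.012,0.402],"fingers": 1},{"angular": [0,0,0],"dp": [0.005,0.012,0.402],"fingers": 1},{"angular": [0,0,0],"dp": [0.005,0.012,0.402],"fingers": 1}])

```text
time: 9.7
tool_pos: [565.5, -346.8, 59.9]
tcp_rot: [180.0, 0.0, 90.0]
ft_force: [-0.2, 1.1, -1.2]
finger_gap: 43.2
grip_force: 41.3
```

Emit:
step_arm(targets=[{"angular": [0,0,0],"dp": [0,0,0.006],"fingers": 1},{"angular": [0,0,0],"dp": [0,0,0.006],"fingers": 0.3},{"angular": [0,0,0],"dp": [0,0,0.006],"fingers": 0},{"angular": [0,0,0],"dp": [0,0,0.006],"fingers": 0},{"angular": [0,0,0],"dp": [0,0,0.0],"fingers": 0},{"angular": [0,0,0],"dp": [0,0,-0.1],"fingers": 0},{"angular": [0,0,0],"dp": [0,0,-0.35],"fingers": 0},{"angular": [0,0,0],"dp": [0,0,-0.502],"fingers": 0}])

```text
time: 10.7
tool_pos: [566.4, -347.4, 164.8]
tcp_rot: [179.8, 0.2, 90.0]
ft_force: [0.2, -0.3, 0.7]
finger_gap: 85.8
grip_force: 0.0
```

```bash
python3 mv.py 515,-250,185,90 464.8,-155.6,185,90;python3 mv.py 464.8,-155.6,42,90
python3 - <<'E'
from h import *
s=sense();P=camera_params('wrist');im=snapshot('wrist');print(s['time'],s['tool_pos'],s['finger_gap'])
for d in masks_of('wrist','spice_a')[:3]: print(d['conf'],d['at'],[ (x.round(1),f) for x,f in [fit('spice_a',[(P,d['pixels'])],[565,-347],8)]])
E
```

```text
dp [0.483, -0.251, -0.125] ang [0, 0, -0.0] rows>= 1.8
dp [0.955, -0.502, -0.125] ang [0, 0, -0.0] rows>= 3.5
-> [ 464.81 -155.53  184.99   90.  ]
dp [-0.0, -0.0, 0.715] ang [0, 0, -0.0] rows>= 2.3
-> [ 464.81 -155.53   41.99   90.  ]
10.7 [ 566.41830053 -347.35849462  164.84200213] 85.771009188092
0.86 [328.5, 232.5] [(array([ 564. , -345.3]), np.float64(0.051357300073367584))]
```

Emit:
step_arm(targets=[{"angular": [0,0,0],"dp": [0.2,-0.1,-0.125],"fingers": 0},{"angular": [0,0,0],"dp": [0.45,-0.24,-0.125],"fingers": 0},{"angular": [0,0,0],"dp": [0.7,-0.37,-0.125],"fingers": 0},{"angular": [0,0,0],"dp": [0.88,-0.46,-0.125],"fingers": 0},{"angular": [0,0,0],"dp": [0.955,-0.502,-0.125],"fingers": 0},{"angular": [0,0,0],"dp": [0.955,-0.502,-0.125],"fingers": 0},{"angular": [0,0,0],"dp": [0.955,-0.502,-0.125],"fingers": 0},{"angular": [0,0,0],"dp": [0.955,-0.502,-0.125],"fingers": 0}])

```text
time: 11.8
tool_pos: [465.1, -156.5, 184.9]
tcp_rot: [-180.0, 0.0, 89.9]
ft_force: [0.1, -0.1, -0.5]
finger_gap: 85.1
grip_force: 0.0
```

```bash

python3 - <<'E'
from h import *
import pickle
s=sense();P=camera_params('wrist');im=snapshot('wrist');cv2.imwrite('pics/w4.png',im);print(s['time'],s['tool_pos'],s['finger_gap'])
pickle.dump(P,open('w4.pkl','wb'))
for n in('spice_b','pill_bottle','bottle_caddy','vinegar'):
  for d in masks_of('wrist',n)[:3]: print(n,d['conf'],d['at'], [(x.round(1),f) for x,f in [fit(n,[(P,d['pixels'])],[465,-156])]] if n=='spice_b' else '')
E
```

```text
11.8 [ 465.13507941 -156.48962646  184.91576067] 85.09787721997384
spice_b 0.96 [430.1, 406.4] [(array([ 465., -156.]), np.float64(1.0))]
spice_b 0.72 [330.8, 218.7] [(array([ 464.1, -155.7]), np.float64(0.037931034482758585))]
spice_b 0.18 [424.4, 285.9] [(array([ 465., -156.]), np.float64(1.0))]
pill_bottle 0.46 [474.2, 273.9] 
bottle_caddy 0.78 [490.4, 55.0]
```

View pics/w4.png

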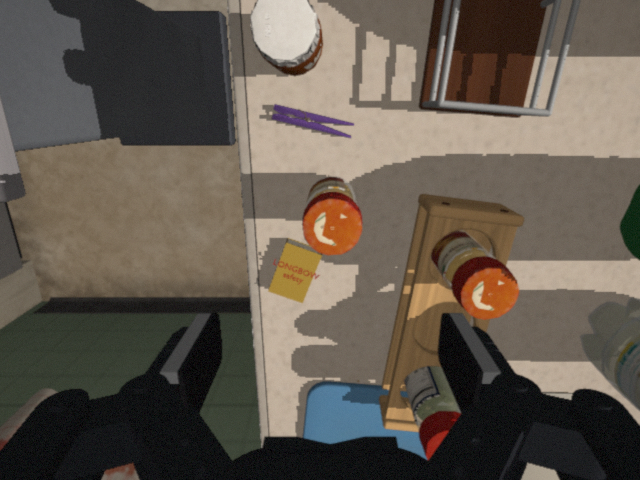

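spice_b sits in line at (331,219), and the jars in the rack stand upright. Grasping spice_b.

Emit:
step_arm(targets=[{"angular": [0,0,0],"dp": [0,0,0.25],"fingers": 0},{"angular": [0,0,0],"dp": [0,0,0.5],"fingers": 0},{"angular": [0,0,0],"dp": [0,0,0.705],"fingers": 0},{"angular": [0,0,0],"dp": [0,0,0.705],"fingers": 0.2},{"angular": [0,0,0],"dp": [0,0,0.705],"fingers": 1},{"angular": [0,0,0],"dp": [0,0,0.705],"fingers": 1},{"angular": [0,0,0],"dp": [0,0,0.705],"fingers": 1},{"angular": [0,0,0],"dp": [0,0,0.705],"fingers": 1}])

```text
time: 13.05
tool_pos: [466.9, -156.5, 46.7]
tcp_rot: [179.7, 0.1, 90.0]
ft_force: [0.1, -0.5, 7.2]
finger_gap: 42.5
grip_force: 41.5
```

```bash
echo '[464.81,-155.53,43.99,90]'>cmd.json; python3 mv.py 464.8,-155.5,140,90 573,-274.4,140,90;  python3 mv.py 573,-274.4,55.5,90
```

```text
dp [0.0, -0.0, -0.48] ang [0, 0, -0.0] rows>= 1.5
dp [-0.594, 0.541, -0.48] ang [0, 0, -0.0] rows>= 3.0
-> [ 573.01 -274.33  139.99   90.  ]
dp [-0.0, -0.0, 0.422] ang [0, 0, -0.0] rows>= 1.4
-> [ 573.01 -274.33   55.59   90.  ]
```

Emit:
step_arm(targets=[{"angular": [0,0,0],"dp": [0,0,-0.25],"fingers": 1},{"angular": [0,0,0],"dp": [0,0,-0.5],"fingers": 1},{"angular": [0,0,0],"dp": [-0.15,0.14,-0.605],"fingers": 1},{"angular": [0,0,0],"dp": [-0.3,0.28,-0.605],"fingers": 1},{"angular": [0,0,0],"dp": [-0.5,0.46,-0.605],"fingers": 1},{"angular": [0,0,0],"dp": [-0.594,0.541,-0.605],"fingers": 1},{"angular": [0,0,0],"dp": [-0.594,0.541,-0.605],"fingers": 1},{"angular": [0,0,0],"dp": [-0.594,0.541,-0.605],"fingers": 1}])

```text
time: 14.05
tool_pos: [572.7, -273.9, 165.2]
tcp_rot: [-180.0, -0.0, 90.0]
ft_force: [-0.2, 0.7, -1.0]
finger_gap: 42.6
grip_force: 41.7
```

```bash

python3 - <<'E'
from h import *
s=sense();P=camera_params('wrist');im=snapshot('wrist');cv2.imwrite('pics/w5.png',im);print(s['time'],s['tool_pos'],s['finger_gap'])
ms=masks_of('wrist','spice_b')
for d in ms[:4]: print(d['conf'],d['at'], [(x.round(1),round(f,3)) for x,f in [fit('spice_b',[(P,d['pixels'])],[572,-274],165-46.7)]])
for d in masks_of('wrist','stored_jar')[:2]:print('st',d['conf'],d['at'], [(x.round(1),round(f,3)) for x,f in [fit('stored_jar',[(P,d['pixels'])],[581,-205],8)]])
E
```

```text
14.05 [ 572.72175163 -273.89642267  165.23442627] 42.5736599852406
0.82 [328.8, 310.7] [(array([ 570.2, -273.4]), np.float64(0.033))]
st 0.79 [345.9, 127.8] [(array([ 581. , -204.8]), np.float64(0.022))]
```

Emit:
step_arm(targets=[{"angular": [0,0,0],"dp": [0,0.005,0.2],"fingers": 1},{"angular": [0,0,0],"dp": [0,0.005,0.3],"fingers": 1},{"angular": [0,0,0],"dp": [0,0.005,0.4],"fingers": 1},{"angular": [0,0,0],"dp": [0,0.005,0.47],"fingers": 1},{"angular": [0,0,0],"dp": [0,0.005,0.52],"fingers": 1},{"angular": [0,0,0],"dp": [0,0.005,0.545],"fingers": 1},{"angular": [0,0,0],"dp": [0,0.005,0.55],"fingers": 1},{"angular": [0,0,0],"dp": [0,0.005,0.55],"fingers": 1}])

```text
time: 15.2
tool_pos: [574.4, -274.6, 55.6]
tcp_rot: [180.0, 0.0, 90.0]
ft_force: [-0.4, 0.3, -1.8]
finger_gap: 42.9
grip_force: 41.7
```

Emit:
step_arm(targets=[{"angular": [0,0,0],"dp": [0,0,0],"fingers": 0.3},{"angular": [0,0,0],"dp": [0,0,0],"fingers": 0},{"angular": [0,0,0],"dp": [0,0,0],"fingers": 0},{"angular": [0,0,0],"dp": [0,0,-0.02],"fingers": 0},{"angular": [0,0,0],"dp": [0,0,-0.15],"fingers": 0},{"angular": [0,0,0],"dp": [0,0,-0.4],"fingers": 0},{"angular": [0,0,0],"dp": [0,0,-0.65],"fingers": 0},{"angular": [0,0,0],"dp": [0,0,-0.65],"fingers": 0}])

```text
time: 16.2
tool_pos: [577.1, -276.1, 192.0]
tcp_rot: [179.5, 0.3, 90.0]
ft_force: [1.5, 0.3, 0.3]
finger_gap: 85.1
grip_force: 0.0
```

```bash

python3 - <<'E'
from h import *
s=sense();P=camera_params('wrist');im=snapshot('wrist');print(s['time'],s['tool_pos'],s['finger_gap'])
for d in masks_of('wrist','spice_b')[:4]: print(d['conf'],d['at'], [(x.round(1),round(f,3)) for x,f in [fit('spice_b',[(P,d['pixels'])],[572,-274],8)]])
E
echo '[574.01,-274.33,184.99,90]'>cmd.json; python3 mv.py 500,-100,330,90;python3 mv.py 500,95,330,90;python3 mv.py 500,240,330,90;
```

```text
16.2 [ 577.08896245 -276.10853648  192.00420974] 85.13630442909526
0.7 [315.5, 303.0] [(array([ 564. , -352.5]), np.float64(0.075))]
0.55 [325.2, 219.1] [(array([ 571.9, -273.9]), np.float64(0.048))]
dp [0.872, -0.37, -0.725] ang [0, 0, -0.0] rows>= 3.8
-> [500.01 -99.93 329.99  90.  ]
dp [0.975, -0.0, -0.0] ang [0, 0, -0.0] rows>= 3.1
-> [500.01  95.07 329.99  90.  ]
dp [0.725, -0.0, -0.0] ang [0, 0, -0.0] rows>= 2.3
-> [500.01 240.07 329.99  90.  ]
```

Emit:
step_arm(targets=[{"angular": [0,0,0],"dp": [0.1,-0.1,-0.3],"fingers": 0},{"angular": [0,0,0],"dp": [0.3,-0.2,-0.5],"fingers": 0},{"angular": [0,0,0],"dp": [0.55,-0.3,-0.65],"fingers": 0},{"angular": [0,0,0],"dp": [0.8,-0.37,-0.725],"fingers": 0},{"angular": [0,0,0],"dp": [0.872,-0.37,-0.725],"fingers": 0},{"angular": [0,0,0],"dp": [0.872,-0.37,-0.725],"fingers": 0},{"angular": [0,0,0],"dp": [0.872,-0.37,-0.725],"fingers": 0},{"angular": [0,0,0],"dp": [0.872,-0.37,-0.725],"fingers": 0}])

```text
time: 17.3
tool_pos: [499.8, -101.0, 328.7]
tcp_rot: [-179.9, -0.0, 89.9]
ft_force: [0.3, 0.4, -0.6]
finger_gap: 85.6
grip_force: 0.0
```

Emit:
step_arm(targets=[{"angular": [0,0,0],"dp": [0.25,0,0],"fingers": 0},{"angular": [0,0,0],"dp": [0.5,0,0],"fingers": 0},{"angular": [0,0,0],"dp": [0.75,0,0],"fingers": 0},{"angular": [0,0,0],"dp": [0.975,0,0],"fingers": 0},{"angular": [0,0,0],"dp": [0.975,0,0],"fingers": 0},{"angular": [0,0,0],"dp": [0.975,0,0],"fingers": 0},{"angular": [0,0,0],"dp": [0.975,0,0],"fingers": 0},{"angular": [0,0,0],"dp": [0.975,0,0],"fingers": 0}])

```text
time: 18.3
tool_pos: [500.2, 93.9, 330.0]
tcp_rot: [180.0, 0.0, 89.9]
ft_force: [0.8, -0.1, 0.0]
finger_gap: 85.3
grip_force: 0.0
```

Emit:
step_arm(targets=[{"angular": [0,0,0],"dp": [0.25,0,0],"fingers": 0},{"angular": [0,0,0],"dp": [0.5,0,0],"fingers": 0},{"angular": [0,0,0],"dp": [0.725,0,0],"fingers": 0},{"angular": [0,0,0],"dp": [0.725,0,0],"fingers": 0},{"angular": [0,0,0],"dp": [0.725,0,0],"fingers": 0},{"angular": [0,0,0],"dp": [0.725,0,0],"fingers": 0},{"angular": [0,0,0],"dp": [0.725,0,0],"fingers": 0},{"angular": [0,0,0],"dp": [0.725,0,0],"fingers": 0}])

```text
time: 19.3
tool_pos: [500.2, 239.5, 330.2]
tcp_rot: [180.0, -0.0, 89.9]
ft_force: [1.3, -0.8, 0.2]
finger_gap: 85.3
grip_force: 0.0
```

```bash
python3 - <<'E'
from h import *
import pickle
s=sense();P=camera_params('wrist');im=snapshot('wrist');print(s['time'],s['tool_pos'])
S={}
G={'sauce':[470,134],'pill_bottle':[433,-21],'dropper':[439,297],'bottle_caddy':[595,12,-.05],'medicine_holder':[562,283,.22],'vinegar':[592,54]}
SH['vinegar']=cyl([(0,31.5),(120,31.5),(233,15)])
for n,g in G.items():
  S[n]=masks_of('wrist',n)
  for d in S[n][:2]: print(n,round(d['conf'],2),d['at'], [(x.round(2),round(f,3)) for x,f in [fit(n,[(P,d['pixels'])],g,8 if n=='vinegar' else 0)]])
pickle.dump((P,S),open('w6.pkl','wb'));cv2.imwrite('pics/w6.png',im)
E
```

```text
19.3 [500.20687434 239.45318708 330.1658424 ]
sauce 0.7 [304.4, 277.4] [(array([467.93, 130.95]), np.float64(0.086))]
sauce 0.67 [380.9, 138.4] [(array([470., 134.]), np.float64(1.0))]
pill_bottle 0.57 [280.9, 363.2] [(array([432.47, -20.55]), np.float64(0.119))]
dropper 0.62 [276.0, 136.3] [(array([435.92, 295.39]), np.float64(0.128))]
dropper 0.51 [305.4, 276.3] [(array([439., 297.]), np.float64(1.0))]
bottle_caddy 0.91 [375.1, 318.5] [(array([ 5.922e+02,  8.140e+00, -6.000e-02]), np.float64(0.582))]
medicine_holder 0.61 [378.8, 138.7] [(array([5.5744e+02, 2.7590e+02, 1.8000e-01]), np.float64(0.097))]
```

View pics/w6.png

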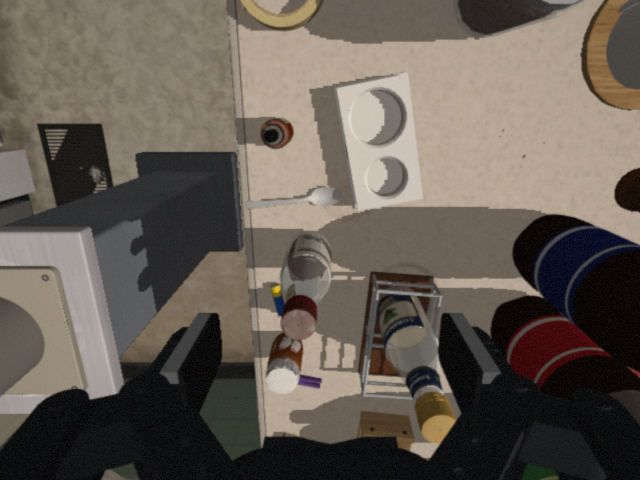

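The holder's wells are at (377,116) wide and (385,177) narrow. The dropper is at (277,133), the sauce is upright at (305,280), the caddy is at (400,335) and the pill bottle is at (285,370). I'll refine the caddy, holder and sauce positions.

```bash
python3 - <<'E'
from h import *
import pickle
P,S=pickle.load(open('w6.pkl','rb'));P4=pickle.load(open('w4.pkl','rb'))
print('wells',onplane(P,(377.5,116.5),30),onplane(P,(385.5,177),30))
C={c:camera_params(c) for c in('scene','side')}
hullm=lambda m:cv2.fillConvexPoly(np.zeros((480,640),np.uint8),cv2.convexHull(np.argwhere(m)[:,::-1].astype(np.int32)),1)>0
obs=[(P,hullm(S['bottle_caddy'][0]['pixels']))]
for c in C:
    snapshot(c)
    for n in('bottle_caddy','medicine_holder','sauce'):
        ds=masks_of(c,n)
        if ds: S[n+c]=ds[0]['pixels']
    obs.append((C[c],hullm(S['bottle_caddy'+c])))
print(fit('bottle_caddy',obs,[594,10,-.05]),[fit('bottle_caddy',[o],[594,10,-.05]) for o in obs])
print('holder',fit('medicine_holder',[(P,S['medicine_holder'][0]['pixels'])]+[(C[c],S['medicine_holder'+c]) for c in C],[560,280,.2]))
print('sauce',fit('sauce',[(P,S['sauce'][0]['pixels'])]+[(C[c],S['sauce'+c]) for c in C if 'sauce'+c in S],[469,133]))
print('sauce captop',onplane(P,(299,322),201))
for uv in((425,105),(548,113)): print(onplane(P4,uv,59),onplane(P4,uv,8))
o=cv2.imread('pics/w6.png');o4=cv2.imread('pics/w4.png');x=fit('bottle_caddy',obs,[594,10,-.05])[0]
c,s=np.cos(x[2]),np.sin(x[2])
T=lambda X:np.asarray(X)@np.array([[c,s,0],[-s,c,0],[0,0,1]])+[x[0],x[1],0]
for im,p in((o,P),(o4,P4)):
  for z in(8,59): cv2.polylines(im,[proj(p,T([[-46,-88,z],[46,-88,z],[46,88,z],[-46,88,z]])).round().astype(int)],1,(255,0,255))
A=cv2.resize(o[50:430,230:470],None,fx=1.5,fy=1.5);B=cv2.resize(o4[0:240,360:640],None,fx=1.5,fy=1.5)
B=np.vstack([B,np.zeros((A.shape[0]-B.shape[0],B.shape[1],3),np.uint8)]);cv2.imwrite('pics/o6.png',np.hstack([A,B]))
E
```

```text
wells [554.67390523 312.50911385] [567.5094961  240.38733926]
(array([ 5.92773146e+02,  1.26673623e+01, -4.89141496e-02]), np.float64(0.15370329735453206)) [(array([ 5.92433589e+02,  9.34548641e+00, -7.62062935e-02]), np.float64(0.0878910406469462)), (array([ 5.94637715e+02,  9.97117653e+00, -9.08482524e-02]), np.float64(0.11018171329679838)), (array([6.03976318e+02, 1.84775688e+01, 1.75040871e-01]), np.float64(0.17986676535899337))]
holder (array([5.58719079e+02, 2.79489344e+02, 2.19550929e-01]), np.float64(0.10948045635837822))
sauce (array([469.15513465, 134.81862603]), np.float64(0.1184457588147028))
sauce captop [469.58041804 136.93358624]
[533.95058221 -71.90288944] [545.93784955 -71.52500975]
[626.9188168  -77.68439106] [654.60272405 -78.28265285]
```

View pics/o6.png

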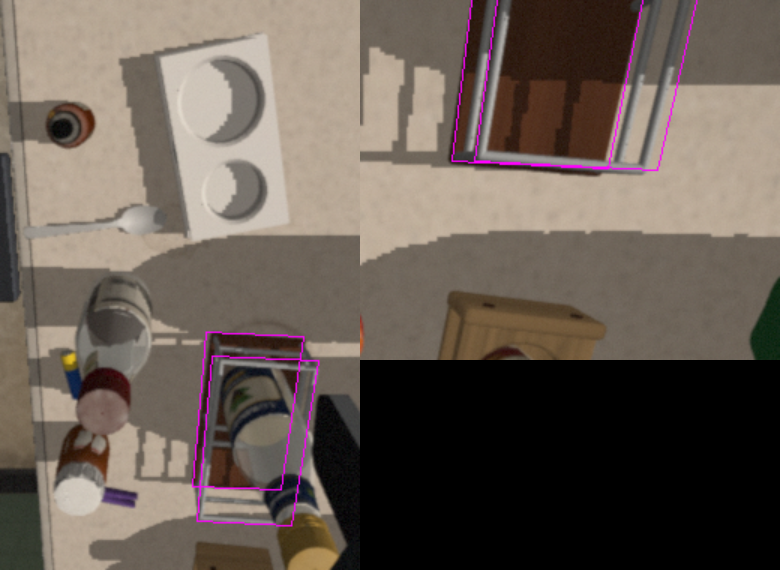

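```bash
echo '[500.01,240.07,329.99,90]'>cmd.json; python3 mv.py 470,133.5,270,90
```

```text
dp [-0.533, -0.15, 0.3] ang [0, 0, -0.0] rows>= 2.0
-> [470.01 133.47 269.99  90.  ]
```

Emit:
step_arm(newtons=60, targets=[{"angular": [0,0,0],"dp": [-0.2,-0.05,0.1],"fingers": 0},{"angular": [0,0,0],"dp": [-0.4,-0.1,0.2],"fingers": 0},{"angular": [0,0,0],"dp": [-0.533,-0.15,0.3],"fingers": 0},{"angular": [0,0,0],"dp": [-0.533,-0.15,0.3],"fingers": 0},{"angular": [0,0,0],"dp": [-0.533,-0.15,0.3],"fingers": 0},{"angular": [0,0,0],"dp": [-0.533,-0.15,0.3],"fingers": 0},{"angular": [0,0,0],"dp": [-0.533,-0.15,0.3],"fingers": 0},{"angular": [0,0,0],"dp": [-0.533,-0.15,0.3],"fingers": 0}])

```text
time: 21.05
tool_pos: [470.2, 133.9, 270.2]
tcp_rot: [180.0, -0.0, 90.0]
ft_force: [0.9, -0.2, -0.6]
finger_gap: 85.0
grip_force: 0.0
```

```bash
python3 - <<'E'
from h import *
s=sense();P=camera_params('wrist');im=snapshot('wrist');cv2.imwrite('pics/w7.png',im);print(s['time'],s['tool_pos'])
for d in pinpoint('wrist','sauce')[:2]: print('pp',d['conf'],d['at'],onplane(P,d['at'],0))
for d in masks_of('wrist','sauce')[:2]: print(d['conf'],d['at'],fit('sauce',[(P,d['pixels'])],[470,134]))
hsv=cv2.cvtColor(im,cv2.COLOR_BGR2HSV)
u,v=proj(P,[[470,134,201]])[0];print('expected cap',u,v)
cv2.imwrite('pics/w7c.png',cv2.resize(im[100:420,180:480],None,fx=1.8,fy=1.8))
E
```

```text
21.05 [470.20012165 133.87733546 270.20813184]
pp 0.86 [331.6, 178.9] [469.94946381 137.79456809]
0.78 [332.0, 205.4] (array([468.28990936, 132.10171127]), np.float64(0.03853064483928925))
expected cap 332.9746181064944 236.34940045520707
```

View pics/w7c.png

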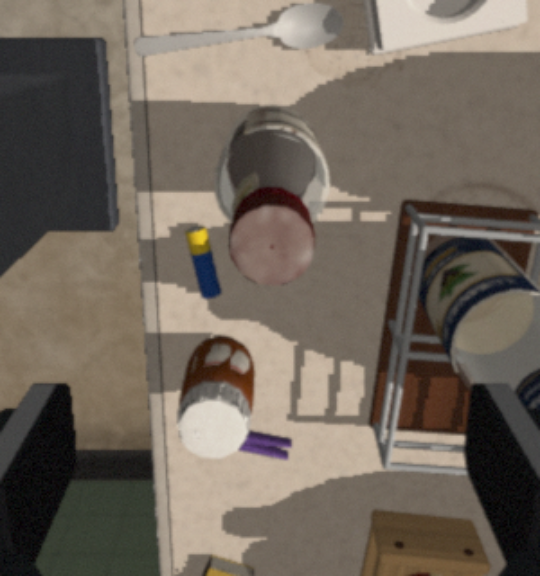

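The bottle cap at about (331,233) sits within 2 mm of the tool axis. Descending onto the upper taper.

Emit:
step_arm(newtons=60, targets=[{"angular": [0,0,0],"dp": [0,0,0.2],"fingers": 0},{"angular": [0,0,0],"dp": [0,0,0.45],"fingers": 0},{"angular": [0,0,0],"dp": [0,0,0.6],"fingers": 0},{"angular": [0,0,0],"dp": [0,0,0.67],"fingers": 0},{"angular": [0,0,0],"dp": [0,0,0.67],"fingers": 0.3},{"angular": [0,0,0],"dp": [0,0,0.67],"fingers": 1},{"angular": [0,0,0],"dp": [0,0,0.67],"fingers": 1},{"angular": [0,0,0],"dp": [0,0,0.67],"fingers": 1}])

```text
time: 22.2
tool_pos: [471.3, 133.7, 138.3]
tcp_rot: [179.8, -0.0, 90.0]
ft_force: [-1.6, 0.3, 5.9]
finger_gap: 31.4
grip_force: 58.9
```

Emit:
step_arm(newtons=60, targets=[{"angular": [0,0,0],"dp": [0,0,0],"fingers": 1},{"angular": [0,0,0],"dp": [0,0,0],"fingers": 1},{"angular": [0,0,0],"dp": [0,0,0],"fingers": 1},{"angular": [0,0,0],"dp": [0,0,-0.02],"fingers": 1},{"angular": [0,0,0],"dp": [0,0,-0.04],"fingers": 1},{"angular": [0,0,0],"dp": [0,0,-0.07],"fingers": 1},{"angular": [0,0,0],"dp": [0,0,-0.1],"fingers": 1},{"angular": [0,0,0],"dp": [0,0,-0.1],"fingers": 1}])

```text
time: 23.2
tool_pos: [470.5, 133.5, 156.8]
tcp_rot: [179.9, -0.0, 90.0]
ft_force: [-0.4, -0.5, -2.8]
finger_gap: 31.9
grip_force: 58.8
```

```bash
python3 - <<'E'
from h import *
s=sense();P=camera_params('wrist');im=snapshot('wrist');si=snapshot('side');print(s['time'],s['tool_pos'],s['wrist_torque'],s['grip_force'])
A=cv2.resize(im[150:480,130:530],None,fx=1.2,fy=1.2);B=cv2.resize(si[130:330,220:420],None,fx=1.6,fy=1.98);print(A.shape,B.shape)
cv2.imwrite('pics/w8.png',np.hstack([A,B[:396]]))
E
```

```text
23.2 [470.54386099 133.53924145 156.78794601] [ 0.00013026 -0.05685229 -0.0181943 ] 58.80483557470143
(396, 480, 3) (396, 320, 3)
```

View pics/w8.png

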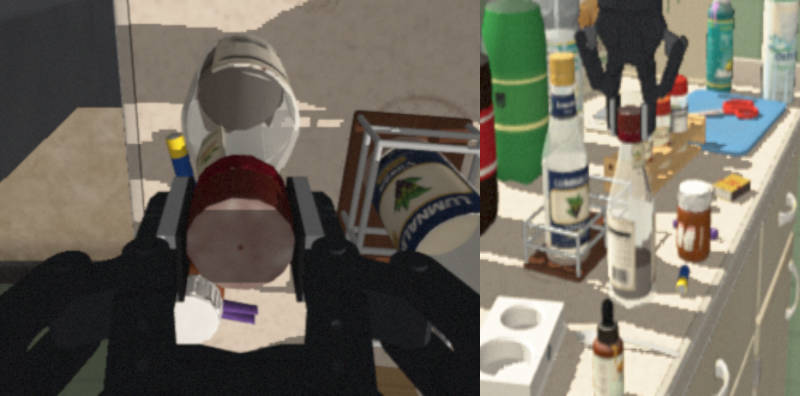

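The bottle is held upright by the cap in line with the tool, and the side view shows it lifted. I'll route round the vinegar, first along -y and then into the caddy.

```bash
echo '[470.01,133.47,155.99,90]'>cmd.json; python3 mv.py 480,-30,250,90;python3 mv.py 590.5,-32.5,250,90
```

```text
dp [-0.817, 0.05, -0.47] ang [0, 0, -0.0] rows>= 3.0
-> [480.01 -29.93 249.99  90.  ]
dp [-0.013, 0.552, -0.0] ang [0, 0, -0.0] rows>= 1.8
-> [590.41 -32.53 249.99  90.  ]
```

Emit:
step_arm(targets=[{"angular": [0,0,0],"dp": [0,0,-0.15],"fingers": 1},{"angular": [0,0,0],"dp": [-0.05,0,-0.3],"fingers": 1},{"angular": [0,0,0],"dp": [-0.2,0,-0.42],"fingers": 1},{"angular": [0,0,0],"dp": [-0.4,0,-0.47],"fingers": 1},{"angular": [0,0,0],"dp": [-0.6,0.02,-0.47],"fingers": 1},{"angular": [0,0,0],"dp": [-0.75,0.04,-0.47],"fingers": 1},{"angular": [0,0,0],"dp": [-0.817,0.05,-0.47],"fingers": 1},{"angular": [0,0,0],"dp": [-0.817,0.05,-0.47],"fingers": 1}])

```text
time: 24.3
tool_pos: [479.9, -30.2, 249.7]
tcp_rot: [-180.0, -0.0, 89.9]
ft_force: [0.1, 0.1, -3.3]
finger_gap: 31.7
grip_force: 59.4
```

Emit:
step_arm(targets=[{"angular": [0,0,0],"dp": [-0.012,0.1,0],"fingers": 1},{"angular": [0,0,0],"dp": [-0.012,0.25,0],"fingers": 1},{"angular": [0,0,0],"dp": [-0.012,0.4,0],"fingers": 1},{"angular": [0,0,0],"dp": [-0.012,0.5,0],"fingers": 1},{"angular": [0,0,0],"dp": [-0.012,0.552,0],"fingers": 1},{"angular": [0,0,0],"dp": [-0.012,0.552,0],"fingers": 1},{"angular": [0,0,0],"dp": [-0.012,0.552,0],"fingers": 1},{"angular": [0,0,0],"dp": [-0.012,0.552,0],"fingers": 1}])

```text
time: 25.3
tool_pos: [590.0, -32.3, 250.3]
tcp_rot: [180.0, 0.0, 90.0]
ft_force: [-1.1, -0.5, -3.0]
finger_gap: 31.5
grip_force: 59.5
```

```bash
python3 - <<'E'
from h import *
s=sense();P=camera_params('wrist');im=snapshot('wrist');print(s['time'],s['tool_pos'],s['grip_force'],s['finger_gap'])
for d in masks_of('wrist','sauce')[:2]: print(d['conf'],d['at'],fit('sauce',[(P,d['pixels'])],[590,-32],s['tool_pos'][2]-138))
o=im
for cx,cy,w,col in((592,9.5,-.07,(255,0,255)),):
  c,s_=np.cos(w),np.sin(w);T=lambda X:np.asarray(X)@np.array([[c,s_,0],[-s_,c,0],[0,0,1]])+[cx,cy,0]
  for z in(8,59):cv2.polylines(o,[proj(P,T([[-39,-81,z],[39,-81,z],[39,-3,z],[-39,-3,z]])).round().astype(int)],1,col)
Z=snapshot('scene')
A=cv2.resize(o[0:480,120:560],None,fx=1.1,fy=1.1);B=cv2.resize(Z[120:300,230:370],None,fx=2.1,fy=528/180);cv2.imwrite('pics/w9.png',np.hstack([A,B]))
E
```

```text
25.3 [589.9791931  -32.27819491 250.30835555] 59.541123560629785 31.541760722559832
0.76 [330.4, 278.1] (array([587.52410709, -33.24810521]), np.float64(0.07165318957771794))
```

View pics/w9.png

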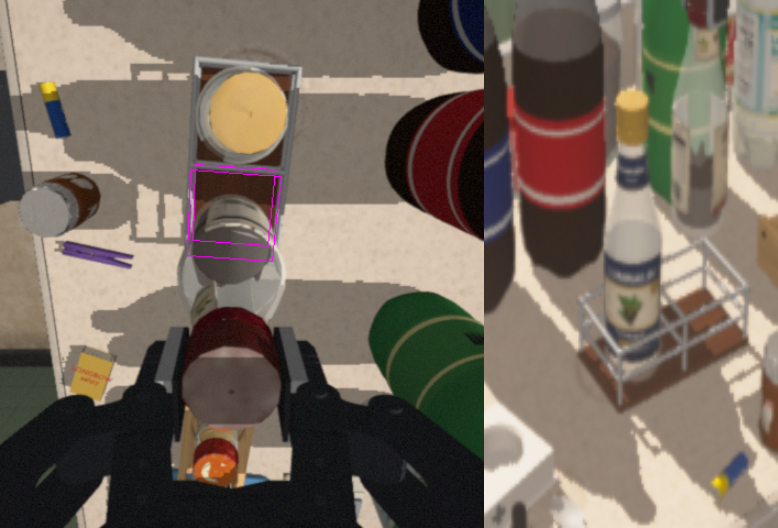

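The rails run a few px to the right of my magenta bay outline, at around (241,170), so I'll refine the caddy's x numerically from the mask edges.

```bash
python3 - <<'E'
from h import *
P=camera_params('wrist');im=snapshot('wrist')
ds=masks_of('wrist','bottle_caddy');print([(d['conf'],d['at']) for d in ds])
M=ds[0]['pixels'];ys,xs=np.where(M);print(xs.min(),xs.max(),ys.min(),ys.max())
SH['c1']=np.vstack([box(92,176,8),np.array([[i*43,j*85,59] for i in(-1,1) for j in(-1,1)])])
from scipy.optimize import least_squares
rows=[r for r in range(ys.min()+8,ys.max()-4,4)]
ob=[(r,*np.where(M[r])[0][[0,-1]]) for r in rows if M[r].any()]
top=ys.min()
def model(p):
    S=sil(P,'c1',p);out=[]
    for r,a,b in ob:
        c=np.where(S[r])[0];out.append((c[0],c[-1]) if len(c) else (0,0))
    return out,np.where(S)[0].min()
for p in([592,9.5,-.07],[596,9.5,-.07],[596,9.5,-.1]):
    m,t=model(p);print(p,'top',t,top);print([(r,a-ma,b-mb) for (r,a,b),(ma,mb) in zip(ob,m)])
E
```

```text
[(0.59, [341.9, 150.5]), (0.4, [292.8, 406.9])]
287 393 51 221
[592, 9.5, -0.07] top 51 51
[(59, np.int64(3), np.int64(1)), (63, np.int64(3), np.int64(3)), (67, np.int64(2), np.int64(3)), (71, np.int64(3), np.int64(3)), (75, np.int64(3), np.int64(4)), (79, np.int64(3), np.int64(3)), (83, np.int64(3), np.int64(4)), (87, np.int64(2), np.int64(3)), (91, np.int64(2), np.int64(3)), (95, np.int64(2), np.int64(3)), (99, np.int64(3), np.int64(3)), (103, np.int64(3), np.int64(3)), (107, np.int64(2), np.int64(3)), (111, np.int64(2), np.int64(3)), (115, np.int64(2), np.int64(3)), (119, np.int64(2), np.int64(2)), (123, np.int64(2), np.int64(3)), (127, np.int64(1), np.int64(2)), (131, np.int64(1), np.int64(3)), (135, np.int64(1), np.int64(2)), (139, np.int64(2), np.int64(3)), (143, np.int64(2), np.int64(2)), (147, np.int64(2), np.int64(3)), (151, np.int64(1), np.int64(2)), (155, np.int64(1), np.int64(2)), (159, np.int64(1), np.int64(2)), (163, np.int64(1), np.int64(2)), (167, np.int64(1), np.int64(2)), (171, np.int64(0), np.int64(1)), (175, np.int64(0), np.int64(2)), (179, np.int64(1), np.int64(2
[... 2433 characters left out ...]
, (139, np.int64(-3), np.int64(-2)), (143, np.int64(-2), np.int64(-3)), (147, np.int64(-2), np.int64(-2)), (151, np.int64(-3), np.int64(-2)), (155, np.int64(-3), np.int64(-2)), (159, np.int64(-3), np.int64(-2)), (163, np.int64(-3), np.int64(-2)), (167, np.int64(-3), np.int64(-2)), (171, np.int64(-4), np.int64(-3)), (175, np.int64(-3), np.int64(-2)), (179, np.int64(-2), np.int64(-1)), (183, np.int64(-2), np.int64(-2)), (187, np.int64(-1), np.int64(-1)), (191, np.int64(-1), np.int64(-2)), (195, np.int64(-2), np.int64(-1)), (199, np.int64(-2), np.int64(-2)), (203, np.int64(-1), np.int64(-1)), (207, np.int64(-1), np.int64(0)), (211, np.int64(-2), np.int64(-1)), (215, np.int64(-2), np.int64(-1))]
```

Emit:
step_arm(targets=[{"angular": [0,0,0],"dp": [0.003,0.01,0.1],"fingers": 1},{"angular": [0,0,0],"dp": [0.003,0.01,0.2],"fingers": 1},{"angular": [0,0,0],"dp": [0.003,0.01,0.27],"fingers": 1},{"angular": [0,0,0],"dp": [0.003,0.01,0.34],"fingers": 1},{"angular": [0,0,0],"dp": [0.003,0.01,0.4],"fingers": 1},{"angular": [0,0,0],"dp": [0.003,0.01,0.44],"fingers": 1},{"angular": [0,0,0],"dp": [0.003,0.01,0.47],"fingers": 1},{"angular": [0,0,0],"dp": [0.003,0.01,0.48],"fingers": 1}])

```text
time: 26.55
tool_pos: [592.4, -31.7, 153.8]
tcp_rot: [-180.0, -0.0, 90.0]
ft_force: [0.1, -0.2, -2.3]
finger_gap: 31.5
grip_force: 59.5
```

Emit:
step_arm(targets=[{"angular": [0,0,0],"dp": [0,0,0.01],"fingers": 1},{"angular": [0,0,0],"dp": [0,0,0.02],"fingers": 1},{"angular": [0,0,0],"dp": [0,0,0.03],"fingers": 1},{"angular": [0,0,0],"dp": [0,0,0.035],"fingers": 1},{"angular": [0,0,0],"dp": [0,0,0.035],"fingers": 1},{"angular": [0,0,0],"dp": [0,0,0.035],"fingers": 1},{"angular": [0,0,0],"dp": [0,0,0.035],"fingers": 1},{"angular": [0,0,0],"dp": [0,0,0.035],"fingers": 1}])

```text
time: 27.55
tool_pos: [592.5, -31.7, 147.1]
tcp_rot: [180.0, -0.0, 90.0]
ft_force: [-0.4, 0.3, -3.2]
finger_gap: 31.8
grip_force: 59.5
```

Emit:
step_arm(targets=[{"angular": [0,0,0],"dp": [0,0,0.003],"fingers": 1},{"angular": [0,0,0],"dp": [0,0,0.006],"fingers": 1},{"angular": [0,0,0],"dp": [0,0,0.009],"fingers": 1},{"angular": [0,0,0],"dp": [0,0,0.009],"fingers": 1},{"angular": [0,0,0],"dp": [0,0,0.009],"fingers": 1},{"angular": [0,0,0],"dp": [0,0,0.009],"fingers": 1},{"angular": [0,0,0],"dp": [0,0,0.009],"fingers": 1},{"angular": [0,0,0],"dp": [0,0,0.009],"fingers": 1}])

```text
time: 28.55
tool_pos: [593.0, -31.8, 146.4]
tcp_rot: [179.9, 0.0, 90.0]
ft_force: [-1.7, 0.4, 5.9]
finger_gap: 31.8
grip_force: 61.0
```

The bottle rests on the foot (about +6 N contact). Releasing and rising straight up.

Emit:
step_arm(newtons=40, targets=[{"angular": [0,0,0],"dp": [0,0,0],"fingers": 0.5},{"angular": [0,0,0],"dp": [0,0,0],"fingers": 0},{"angular": [0,0,0],"dp": [0,0,0],"fingers": 0},{"angular": [0,0,0],"dp": [0,0,0],"fingers": 0},{"angular": [0,0,0],"dp": [0,0,-0.05],"fingers": 0},{"angular": [0,0,0],"dp": [0,0,-0.2],"fingers": 0},{"angular": [0,0,0],"dp": [0,0,-0.4],"fingers": 0},{"angular": [0,0,0],"dp": [0,0,-0.6],"fingers": 0}])

```text
time: 29.55
tool_pos: [592.3, -31.7, 267.1]
tcp_rot: [180.0, 0.0, 90.0]
ft_force: [1.1, -0.7, -0.2]
finger_gap: 85.6
grip_force: 0.0
```

```bash
echo '[592.41,-31.93,265.19,90]'>cmd.json; python3 mv.py 434,-20.5,200,90
python3 - <<'E'
from h import *
s=sense();P=camera_params('wrist');im=snapshot('wrist');print(s['time'],s['tool_pos'])
for d in masks_of('wrist','sauce')[:2]: print(d['conf'],d['at'],fit('sauce',[(P,d['pixels'])],[590,-32],8))
Q=camera_params('scene');snapshot('scene')
for d in masks_of('scene','sauce')[:2]: print('sc',d['conf'],d['at'],fit('sauce',[(Q,d['pixels'])],[590,-32],8))
E
```

```text
dp [0.057, -0.792, 0.326] ang [0, 0, -0.0] rows>= 2.7
-> [434.01 -20.53 199.99  90.  ]
29.55 [592.34942318 -31.7187265  267.14545834]
0.66 [330.1, 206.9] (array([590.20441104, -33.00754639]), np.float64(0.04590224865266679))
sc 0.86 [328.8, 200.3] (array([596.00494385, -32.52185059]), np.float64(0.19012605042016806))
```

Sauce is upright in its bay. Next, the pill bottle.

Emit:
step_arm(targets=[{"angular": [0,0,0],"dp": [0.015,-0.2,0],"fingers": 0},{"angular": [0,0,0],"dp": [0.03,-0.45,0],"fingers": 0},{"angular": [0,0,0],"dp": [0.057,-0.7,0.1],"fingers": 0},{"angular": [0,0,0],"dp": [0.057,-0.792,0.25],"fingers": 0},{"angular": [0,0,0],"dp": [0.057,-0.792,0.326],"fingers": 0},{"angular": [0,0,0],"dp": [0.057,-0.792,0.326],"fingers": 0},{"angular": [0,0,0],"dp": [0.057,-0.792,0.326],"fingers": 0},{"angular": [0,0,0],"dp": [0.057,-0.792,0.326],"fingers": 0}])

```text
time: 30.75
tool_pos: [435.0, -20.5, 201.0]
tcp_rot: [179.9, 0.0, 90.0]
ft_force: [-0.7, -0.3, 0.2]
finger_gap: 85.0
grip_force: 0.0
```

```bash

python3 - <<'E'
from h import *
s=sense();P=camera_params('wrist');im=snapshot('wrist');print(s['time'],s['tool_pos'])
for d in masks_of('wrist','pill_bottle')[:3]: print(d['conf'],d['at'],fit('pill_bottle',[(P,d['pixels'])],[433,-20]))
E
```

```text
30.75 [435.04744336 -20.49890563 200.9601189 ]
0.83 [325.7, 213.6] (array([432.14249063, -20.99673927]), np.float64(0.08204976303317535))
```

Emit:
step_arm(newtons=40, targets=[{"angular": [0,0,0],"dp": [0,0,0.25],"fingers": 0},{"angular": [0,0,0],"dp": [0,0,0.5],"fingers": 0},{"angular": [0,0,0],"dp": [0,0,0.75],"fingers": 0},{"angular": [0,0,0],"dp": [0,0,0.84],"fingers": 0},{"angular": [0,0,0],"dp": [0,0,0.84],"fingers": 0.3},{"angular": [0,0,0],"dp": [0,0,0.84],"fingers": 1},{"angular": [0,0,0],"dp": [0,0,0.84],"fingers": 1},{"angular": [0,0,0],"dp": [0,0,0.84],"fingers": 1}])

```text
time: 31.85
tool_pos: [435.6, -20.6, 34.0]
tcp_rot: [179.8, 0.0, 90.0]
ft_force: [-1.8, 0.0, 6.1]
finger_gap: 43.0
grip_force: 41.0
```

```bash
echo '[434.01,-20.53,31.99,90]'>cmd.json; python3 mv.py 450,150,140,90; python3 mv.py 555.5,312,140,90;python3 -c "
from h import *
s=sense();print(s['finger_gap'],s['ft_force'],s['tool_pos'])"
```

```text
dp [0.853, 0.08, -0.54] ang [0, 0, -0.0] rows>= 3.2
-> [450.01 150.07 139.99  90.  ]
dp [0.81, 0.527, -0.0] ang [0, 0, -0.0] rows>= 3.1
-> [555.41 312.07 139.99  90.  ]
43.0171353777497 [-1.83139963  0.04329477  6.06423896] [435.64308821 -20.60326483  33.96470558]
```

Emit:
step_arm(targets=[{"angular": [0,0,0],"dp": [0,0,-0.2],"fingers": 1},{"angular": [0,0,0],"dp": [0,0,-0.4],"fingers": 1},{"angular": [0,0,0],"dp": [0.2,0.02,-0.54],"fingers": 1},{"angular": [0,0,0],"dp": [0.4,0.04,-0.54],"fingers": 1},{"angular": [0,0,0],"dp": [0.6,0.06,-0.54],"fingers": 1},{"angular": [0,0,0],"dp": [0.8,0.08,-0.54],"fingers": 1},{"angular": [0,0,0],"dp": [0.853,0.08,-0.54],"fingers": 1},{"angular": [0,0,0],"dp": [0.853,0.08,-0.54],"fingers": 1}])

```text
time: 32.85
tool_pos: [450.0, 150.5, 140.3]
tcp_rot: [180.0, 0.0, 90.1]
ft_force: [0.6, -0.9, -1.3]
finger_gap: 43.1
grip_force: 41.5
```

Emit:
step_arm(targets=[{"angular": [0,0,0],"dp": [0.15,0.05,0],"fingers": 1},{"angular": [0,0,0],"dp": [0.35,0.15,0],"fingers": 1},{"angular": [0,0,0],"dp": [0.5,0.2,0],"fingers": 1},{"angular": [0,0,0],"dp": [0.5,0.2,0],"fingers": 1},{"angular": [0,0,0],"dp": [0.5,0.2,0],"fingers": 1},{"angular": [0,0,0],"dp": [0.5,0.2,0],"fingers": 1},{"angular": [0,0,0],"dp": [0.5,0.2,0],"fingers": 1},{"angular": [0,0,0],"dp": [0.5,0.2,0],"fingers": 1}])

```text
time: 33.85
tool_pos: [490.1, 249.9, 140.2]
tcp_rot: [180.0, -0.0, 90.0]
ft_force: [0.1, -0.0, -1.0]
finger_gap: 43.2
grip_force: 41.5
```

```bash

python3 - <<'E'
from h import *
s=sense();P=camera_params('wrist');im=snapshot('wrist');print(s['time'],s['tool_pos'],s['grip_force'],s['finger_gap'])
for d in masks_of('wrist','pill_bottle')[:2]: print('pill',d['conf'],d['at'],fit('pill_bottle',[(P,d['pixels'])],s['tool_pos'][:2],s['tool_pos'][2]-34))
for d in masks_of('wrist','medicine_holder')[:2]:
    M=d['pixels'];ys,xs=np.where(M);print('holder',d['conf'],xs.min(),xs.max(),ys.min(),ys.max())
    x,f=fit('medicine_holder',[(P,M)],[560,279,.2]);print(x,f,[x[:2]+np.array([-np.sin(x[2]),np.cos(x[2])])*y for y in(33,-40)])
for d in masks_of('wrist','dropper')[:2]:print('dropper',d['conf'],d['at'],fit('dropper',[(P,d['pixels'])],[438,297]))
# ellipse fit of wells by edges
import pickle;pickle.dump(P,open('w10.pkl','wb'));cv2.imwrite('pics/w10.png',im)
print(proj(P,[[555,312,30],[567.5,240.4,30]]))
g=cv2.GaussianBlur(cv2.cvtColor(im,cv2.COLOR_BGR2GRAY),(3,3),0);E=cv2.Canny(g,25,60)
# vote: ring at z=30 of radius 32 / 24.5
a=np.linspace(0,2*np.pi,120)
D=np.minimum(cv2.distanceTransform(255-E,cv2.DIST_L2,3),4)
for r,(x0,y0) in((32,(555,312)),(24.5,(567.5,240))):
    best=[]
    for dx in np.arange(-8,8.1,.5):
        for dy in np.arange(-8,8.1,.5):
            q=proj(P,np.c_[x0+dx+r*np.cos(a),y0+dy+r*np.sin(a),0*a+30]).round().astype(int)
            ok=(q[:,0]>=0)&(q[:,0]<640)&(q[:,1]>=0)&(q[:,1]<480)
            best.append((D[q[ok,1],q[ok,0]].mean(),x0+dx,y0+dy,ok.mean()))
    print(r,sorted(best)[:3])
E
```

```text
33.85 [490.07228026 249.85522502 140.1743661 ] 41.45407676696777 43.17756054668483
pill 0.75 [326.5, 313.3] (array([487.36346657, 249.52978435]), np.float64(0.07934054611025243))
holder 0.64 347 488 64 280
[5.58002170e+02 2.76871894e+02 1.97139912e-01] 0.080586501282493 [array([551.53861023, 309.23270999]), array([565.83678777, 237.64666303])]
dropper 0.89 [253.9, 164.6] (array([436.58866151, 295.6361032 ]), np.float64(0.11397849462365595))
[[422.2484986  137.57090866]
 [431.06506628 231.2884137 ]]
32 [(np.float32(0.7871083), np.float64(553.5), np.float64(311.0), np.float64(1.0)), (np.float32(0.80226415), np.float64(552.5), np.float64(312.0), np.float64(1.0)), (np.float32(0.8330658), np.float64(553.5), np.float64(311.5), np.float64(1.0))]
24.5 [(np.float32(0.6845492), np.float64(567.0), np.float64(241.5), np.float64(1.0)), (np.float32(0.7153292), np.float64(567.5), np.float64(241.0), np.float64(1.0)), (np.float32(0.72674), np.float64(566.5), np.float64(241.5), np.float64(1.0))]
```

```bash
echo '[490.01,250.07,139.99,90]'>cmd.json; python3 mv.py 555.7,311.6,110,90 555.7,311.6,42.8,90
```

```text
dp [0.308, 0.328, 0.15] ang [0, 0, -0.0] rows>= 1.5
dp [0.308, 0.328, 0.486] ang [0, 0, -0.0] rows>= 2.1
-> [555.61 311.67  42.79  90.  ]
```

Emit:
step_arm(targets=[{"angular": [0,0,0],"dp": [0.15,0.16,0],"fingers": 1},{"angular": [0,0,0],"dp": [0.308,0.328,0.05],"fingers": 1},{"angular": [0,0,0],"dp": [0.308,0.328,0.15],"fingers": 1},{"angular": [0,0,0],"dp": [0.308,0.328,0.25],"fingers": 1},{"angular": [0,0,0],"dp": [0.308,0.328,0.35],"fingers": 1},{"angular": [0,0,0],"dp": [0.308,0.328,0.43],"fingers": 1},{"angular": [0,0,0],"dp": [0.308,0.328,0.48],"fingers": 1},{"angular": [0,0,0],"dp": [0.308,0.328,0.48],"fingers": 1}])

```text
time: 35.05
tool_pos: [555.4, 311.7, 43.7]
tcp_rot: [-180.0, 0.0, 90.0]
ft_force: [0.1, -0.7, -1.4]
finger_gap: 43.1
grip_force: 41.6
```

Emit:
step_arm(targets=[{"angular": [0,0,0],"dp": [0,0,0.004],"fingers": 1},{"angular": [0,0,0],"dp": [0,0,0.007],"fingers": 1},{"angular": [0,0,0],"dp": [0,0,0.007],"fingers": 0.4},{"angular": [0,0,0],"dp": [0,0,0.007],"fingers": 0},{"angular": [0,0,0],"dp": [0,0,0.007],"fingers": 0},{"angular": [0,0,0],"dp": [0,0,-0.05],"fingers": 0},{"angular": [0,0,0],"dp": [0,0,-0.3],"fingers": 0},{"angular": [0,0,0],"dp": [0,0,-0.6],"fingers": 0}])

```text
time: 36.05
tool_pos: [554.6, 311.4, 164.6]
tcp_rot: [-179.9, 0.1, 90.0]
ft_force: [0.6, 0.3, 0.3]
finger_gap: 85.4
grip_force: 0.0
```

```bash
echo '[555.61,311.67,163.99,90]'>cmd.json; python3 mv.py 439,295.8,164,90
python3 - <<'E'
from h import *
s=sense();P=camera_params('wrist');im=snapshot('wrist');print(s['time'],s['tool_pos'],s['finger_gap'])
for d in masks_of('wrist','pill_bottle')[:2]: print('pill',d['conf'],d['at'],fit('pill_bottle',[(P,d['pixels'])],[554,311],8))
E
```

```text
dp [-0.079, -0.583, -0.0] ang [0, 0, -0.0] rows>= 1.9
-> [439.01 295.87 163.99  90.  ]
36.05 [554.61715286 311.41062114 164.60509541] 85.4269172261703
pill 0.71 [325.7, 227.9] (array([552.55265931, 311.45409207]), np.float64(0.07198782079164856))
```

Pill bottle is in its well. Now the dropper.

Emit:
step_arm(targets=[{"angular": [0,0,0],"dp": [-0.02,-0.15,0],"fingers": 0},{"angular": [0,0,0],"dp": [-0.05,-0.4,0],"fingers": 0},{"angular": [0,0,0],"dp": [-0.079,-0.583,0],"fingers": 0},{"angular": [0,0,0],"dp": [-0.079,-0.583,0],"fingers": 0},{"angular": [0,0,0],"dp": [-0.079,-0.583,0],"fingers": 0},{"angular": [0,0,0],"dp": [-0.079,-0.583,0],"fingers": 0},{"angular": [0,0,0],"dp": [-0.079,-0.583,0],"fingers": 0},{"angular": [0,0,0],"dp": [-0.079,-0.583,0],"fingers": 0}])

```text
time: 37.15
tool_pos: [439.4, 296.0, 163.8]
tcp_rot: [-180.0, 0.0, 90.0]
ft_force: [0.4, 0.3, 0.1]
finger_gap: 85.3
grip_force: 0.0
```

```bash

python3 - <<'E'
from h import *
s=sense();P=camera_params('wrist');im=snapshot('wrist');print(s['time'],s['tool_pos'])
for d in masks_of('wrist','dropper')[:3]:
    M=d['pixels'];print(d['conf'],d['at'],M.sum(),fit('dropper',[(P,M)],[437,296]))
    q=proj(P,[[437,296,102]])[0];print('bulb expected',q)
for d in pinpoint('wrist','dropper')[:2]: print(d['conf'],d['at'],onplane(P,d['at']))
u,v=q.round().astype(int);g=cv2.cvtColor(im,cv2.COLOR_BGR2GRAY)[v-60:v+60,u-60:u+60];k,l,st,ct=cv2.connectedComponentsWithStats((g<45).astype(np.uint8))
for i in range(1,k):
    if st[i,4]>60: print(st[i],ct[i]+[u-60,v-60])
E
```

```text
37.15 [439.35689755 295.99686282 163.81192699]
0.69 [328.3, 215.5] 1925 (array([434.1925354 , 296.11787415]), np.float64(0.13908765652951705))
bulb expected [329.8478965  240.04951002]
0.89 [327.5, 205.6] [434.79895813 294.04736642]
[ 41  21  35  11 115] [326.74782609 204.56521739]
[ 37  30  36  37 707] [323.49363508 227.85007072]
```

Emit:
step_arm(newtons=35, targets=[{"angular": [0,0,0],"dp": [0,-0.008,0.2],"fingers": 0},{"angular": [0,0,0],"dp": [0,-0.008,0.4],"fingers": 0},{"angular": [0,0,0],"dp": [0,-0.008,0.57],"fingers": 0},{"angular": [0,0,0],"dp": [0,-0.008,0.64],"fingers": 0},{"angular": [0,0,0],"dp": [0,-0.008,0.64],"fingers": 0.3},{"angular": [0,0,0],"dp": [0,-0.008,0.64],"fingers": 0.7},{"angular": [0,0,0],"dp": [0,-0.008,0.64],"fingers": 1},{"angular": [0,0,0],"dp": [0,-0.008,0.64],"fingers": 1}])

```text
time: 38.3
tool_pos: [438.4, 296.7, 37.6]
tcp_rot: [179.9, -0.1, 90.0]
ft_force: [-1.1, -0.5, 5.1]
finger_gap: 21.3
grip_force: 34.0
```

Emit:
step_arm(targets=[{"angular": [0,0,0],"dp": [0,0,0],"fingers": 1},{"angular": [0,0,0],"dp": [0,0,0],"fingers": 1},{"angular": [0,0,0],"dp": [0,0,-0.1],"fingers": 1},{"angular": [0,0,0],"dp": [0,0,-0.2],"fingers": 1},{"angular": [0,0,0],"dp": [0,0,-0.3],"fingers": 1},{"angular": [0,0,0],"dp": [0,0,-0.4],"fingers": 1},{"angular": [0,0,0],"dp": [0,0,-0.45],"fingers": 1},{"angular": [0,0,0],"dp": [0,0,-0.45],"fingers": 1}])

```text
time: 39.3
tool_pos: [438.0, 296.4, 126.8]
tcp_rot: [179.9, -0.0, 90.0]
ft_force: [0.4, -0.4, -1.6]
finger_gap: 20.7
grip_force: 34.3
```

```bash
echo '[437.41,295.87,125.99,90]'>cmd.json; python3 mv.py 569.3,241.5,126,90;python3 mv.py 569.3,241.5,47,90
python3 - <<'E'
from h import *
s=sense();P=camera_params('wrist');im=snapshot('wrist');print(s['time'],s['tool_pos'],s['finger_gap'])
for d in masks_of('wrist','dropper')[:3]: print(d['conf'],d['at'],fit('dropper',[(P,d['pixels'])],[437,296],126-38))
E
```

```text
dp [-0.272, 0.659, -0.0] ang [0, 0, -0.0] rows>= 2.3
-> [569.21 241.47 125.99  90.  ]
dp [0.0, 0.0, 0.395] ang [0, 0, -0.0] rows>= 1.3
-> [569.21 241.47  46.99  90.  ]
39.3 [437.98805938 296.35024224 126.77822108] 20.680457374464023
0.81 [328.7, 290.8] (array([435.18645644, 297.69857338]), np.float64(0.19245237228491685))
```

Emit:
step_arm(targets=[{"angular": [0,0,0],"dp": [-0.05,0.1,0],"fingers": 1},{"angular": [0,0,0],"dp": [-0.12,0.27,0],"fingers": 1},{"angular": [0,0,0],"dp": [-0.2,0.45,0],"fingers": 1},{"angular": [0,0,0],"dp": [-0.25,0.6,0],"fingers": 1},{"angular": [0,0,0],"dp": [-0.272,0.659,0],"fingers": 1},{"angular": [0,0,0],"dp": [-0.272,0.659,0],"fingers": 1},{"angular": [0,0,0],"dp": [-0.272,0.659,0],"fingers": 1},{"angular": [0,0,0],"dp": [-0.272,0.659,0],"fingers": 1}])

```text
time: 40.4
tool_pos: [568.4, 242.2, 126.1]
tcp_rot: [-180.0, -0.0, 90.1]
ft_force: [0.5, -0.3, -0.8]
finger_gap: 21.0
grip_force: 34.4
```

```bash

python3 - <<'E'
from h import *
s=sense();print(s['time'],s['tool_pos'],s['finger_gap'],s['wrist_torque'])
# profile-aware: compare body part in three cams
for c in('wrist','side','scene'):
    P=camera_params(c);snapshot(c)
    for d in masks_of(c,'dropper')[:2]: print(c,d['conf'],d['at'],fit('dropper',[(P,d['pixels'])],[568,241],126-37.6))
E
```

```text
40.4 [568.44448537 242.22711918 126.07252036] 20.953688604938847 [0.04033855 0.02367339 0.05548944]
wrist 0.77 [328.4, 289.9] (array([565.04587445, 243.6443664 ]), np.float64(0.21157969978556113))
side 0.68 [240.6, 242.7] (array([567.6663475 , 238.34708786]), np.float64(0.2230366492146597))
scene 0.74 [430.7, 175.7] (array([568., 241.]), np.float64(1.0))
scene 0.69 [234.0, 239.7] (array([567.47265625, 242.2890625 ]), np.float64(0.4126984126984127))
```

Emit:
step_arm(targets=[{"angular": [0,0,0],"dp": [-0.004,0.005,0.1],"fingers": 1},{"angular": [0,0,0],"dp": [-0.004,0.005,0.18],"fingers": 1},{"angular": [0,0,0],"dp": [-0.004,0.005,0.25],"fingers": 1},{"angular": [0,0,0],"dp": [-0.004,0.005,0.3],"fingers": 1},{"angular": [0,0,0],"dp": [-0.004,0.005,0.34],"fingers": 1},{"angular": [0,0,0],"dp": [-0.004,0.005,0.37],"fingers": 1},{"angular": [0,0,0],"dp": [-0.004,0.005,0.39],"fingers": 1},{"angular": [0,0,0],"dp": [-0.004,0.005,0.39],"fingers": 1}])

```text
time: 41.7
tool_pos: [570.2, 240.8, 47.9]
tcp_rot: [-180.0, 0.0, 90.0]
ft_force: [0.2, -0.2, -1.4]
finger_gap: 20.8
grip_force: 34.4
```

Emit:
step_arm(targets=[{"angular": [0,0,0],"dp": [0,0,0.003],"fingers": 1},{"angular": [0,0,0],"dp": [0,0,0.006],"fingers": 1},{"angular": [0,0,0],"dp": [0,0,0.009],"fingers": 1},{"angular": [0,0,0],"dp": [0,0,0.011],"fingers": 1},{"angular": [0,0,0],"dp": [0,0,0.013],"fingers": 1},{"angular": [0,0,0],"dp": [0,0,0.013],"fingers": 1},{"angular": [0,0,0],"dp": [0,0,0.013],"fingers": 1},{"angular": [0,0,0],"dp": [0,0,0.013],"fingers": 1}])

```text
time: 42.7
tool_pos: [570.4, 241.0, 45.7]
tcp_rot: [180.0, -0.0, 90.0]
ft_force: [-1.3, -0.3, 3.1]
finger_gap: 20.7
grip_force: 34.9
```

The dropper has landed on the well floor. Releasing and retreating.

Emit:
step_arm(targets=[{"angular": [0,0,0],"dp": [0,0,0],"fingers": 0.6},{"angular": [0,0,0],"dp": [0,0,0],"fingers": 0.2},{"angular": [0,0,0],"dp": [0,0,0],"fingers": 0},{"angular": [0,0,0],"dp": [0,0,0],"fingers": 0},{"angular": [0,0,0],"dp": [0,0,0],"fingers": 0},{"angular": [0,0,0],"dp": [0,0,-0.05],"fingers": 0},{"angular": [0,0,0],"dp": [0,0,-0.3],"fingers": 0},{"angular": [0,0,0],"dp": [0,0,-0.6],"fingers": 0}])

```text
time: 43.7
tool_pos: [569.1, 240.5, 165.9]
tcp_rot: [-179.9, 0.0, 90.0]
ft_force: [0.4, 0.2, 0.0]
finger_gap: 85.4
grip_force: 0.0
```

Emit:
step_arm(targets=[{"angular": [0,0,0],"dp": [0,-0.1,-0.3],"fingers": 0},{"angular": [0,0,0],"dp": [0,-0.2,-0.6],"fingers": 0},{"angular": [0,0,0],"dp": [0,-0.3,-0.7],"fingers": 0},{"angular": [0,0,0],"dp": [0,-0.3,-0.7],"fingers": 0},{"angular": [0,0,0],"dp": [0,-0.3,-0.7],"fingers": 0},{"angular": [0,0,0],"dp": [0,-0.3,-0.7],"fingers": 0},{"angular": [0,0,0],"dp": [0,-0.3,-0.7],"fingers": 0},{"angular": [0,0,0],"dp": [0,-0.3,-0.7],"fingers": 0}])

```text
time: 44.7
tool_pos: [510.2, 240.7, 304.5]
tcp_rot: [-179.9, 0.0, 90.0]
ft_force: [-0.4, 1.0, -0.2]
finger_gap: 85.2
grip_force: 0.0
```

```bash

python3 - <<'E'
from h import *
s=sense();print(s['time'],s['tool_pos'],s['finger_gap'],s['ft_force'])
SH['vinegar']=cyl([(0,31.5),(120,31.5),(233,15)])
G={'spice_a':[565,-346],'spice_b':[574,-274],'stored_jar':[581,-205],'sauce':[592,-32],'vinegar':[595,51],'pill_bottle':[555,311],'dropper':[569,241]}
for c in('wrist','side','scene'):
    P=camera_params(c);snapshot(c)
    for n,g in G.items():
        e=proj(P,[[*g,55]])[0]
        ds=[d for d in masks_of(c,n) if np.hypot(*(np.array(d['at'])-e))<45]
        for d in ds[:2]:
            x,f=fit(n,[(P,d['pixels'])],g,8);print(c,n,round(d['conf'],2),x.round(),round(f,2))
E
```

```text
44.7 [510.21289968 240.7173944  304.52678119] 85.20690437823696 [-0.39701772  1.03463745 -0.15954421]
wrist sauce 0.65 [579. -65.] 0.62
wrist vinegar 0.87 [590.  63.] 0.19
wrist pill_bottle 0.82 [550. 310.] 0.05
wrist pill_bottle 0.25 [558. 337.] 0.83
wrist dropper 0.75 [564. 241.] 0.14
side spice_a 0.79 [ 600. -349.] 0.49
side spice_b 0.79 [ 576. -283.] 0.46
side stored_jar 0.58 [ 584. -210.] 0.31
side sauce 0.64 [607. -72.] 0.38
side vinegar 0.94 [599.  48.] 0.11
side pill_bottle 0.88 [563. 296.] 0.15
side dropper 0.62 [580. 211.] 0.57
scene spice_a 0.77 [ 605. -304.] 0.36
scene spice_a 0.58 [ 569. -347.] 0.24
scene spice_b 0.77 [ 574. -270.] 0.26
scene spice_b 0.58 [ 574. -274.] 1.0
scene stored_jar 0.88 [ 585. -204.] 0.21
scene sauce 0.75 [594. -31.] 0.15
scene vinegar 0.76 [600.  51.] 0.17
scene pill_bottle 0.86 [560. 308.] 0.13
scene dropper 0.92 [577. 236.] 0.25
```

All five bottles and jars fit upright poses in their places, and the vinegar and stored jar haven't moved. Handing in.

```bash
python3 -c "
from bench import *;print(hand_in())"
```

```text
the job is handed in; nothing more can be done
None
```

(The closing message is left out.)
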